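Load the fuse-switch and switch it on again

ROBOT

A 6-joint arm with a two-finger parallel gripper is mounted at the origin on the work surface. World frame = base frame: x ahead of the robot, y to its left, z up, the work surface at z = 0. Lengths are in m, angles in rad, forces in N, time in s.
With the tool pointing down it reaches from about 0.3 to 0.875 m from the base axis. Payload 6.4 kg.
Tool frame: the origin (TCP) lies at the very end of the fingers, on their centre line; the grasp point (between the pads) lies 19 mm behind it (r.pinch_z is the z of the grasp point in the tool frame, in m); z points along the fingers, y is the line along which they close (so a half turn about z gives the same grasp; the last joint's range is limited). The gripper opens to 85 mm and grips with 20 to 120 N. Pads are 22 mm wide; open, the fingers measure 114 mm over their backs; the gripper's body (76 mm by 85 mm) begins 54 mm behind the grasp point. The pads swing forward as they close: fully open they stand 13 mm farther back than shut.
Start: joints at [-1.497, 0.181, 1.607, -0, 1.354, -0.206], TCP at [0.159, -0.553, 0.231] pointing down, gripper open.
Joint ranges: [-2.99, 2.99], [-0.89, 2.07], [0.3, 2.58], [-1.14, 4.28], [0, 2.63], [-3.12, 3.12]. Speed limits (rad/s): [2.57, 2.57, 3.01, 3.14, 3.14, 3.14].

INTERFACE

Orientations are given as a unit quaternion [x, y, z, w].
In Python, from plant import r, read_camera, camera_info gives the robot as it stands.
- The arm moves only by the shell command python3 -m inch 'ROWS' [FORCE]. ROWS is JSON, one flat list of numbers, 7 for each row, row after row: the turn, a rotation vector about the world's x, y, z normalised to -1 to 1, where 1 is 180 degrees, then the shift along the world's x, y, z normalised to -1 to 1, where 1 is 0.08 m, then the opening, from -1 (shut) to 1 (fully open). A call has 1 to 12 rows; each row is the pose to reach, as a shift and turn from the pose commanded when the call began, turning the shorter way round; what a row does not reach only later rows make up. A row lasts 1/10 s, in which the tool goes at most 50 mm and 8.59 degrees, less where a joint would pass 70% of its speed; a pose out of reach is approached as far as the arm can. A call with a number of a shift or a turn outside -1 to 1 is refused whole. A call with a gripper value outside its range is refused whole. The fingers move at their own pace and stop on an object; FORCE is the grip in N (left out, the last holds). Time passes only in rows, so rows that repeat a pose let the fingers close. It gives the time, the measured TCP pose, the force, the opening and the grip force at its end, in the units of the state.
- r.get_obs(): the state, without advancing time (a new reading comes with each control period).
- read_camera(name): name is "scene" or "top" or "wrist"; returns the picture (420x560x3 uint8, red, green, blue); there is no depth.
- camera_info(name): a dict with "mtx" (3x3 intrinsics, pixels), "R" (3x3) and "t" (3): a world point X has camera coordinates R X + t; the wrist camera has in their place "T_tool_cam" (4x4, takes a point from camera to tool coordinates, whose origin is the TCP and whose axes are the flange's). Camera axes: x right, y down, z forward; pixel columns grow to the right and rows downward; lengths in m; the calibration is good to about 2 mm. A picture is of the moment at which its call begins: read the wrist's pose just before it. camera_info takes no time and is no camera call.
- r.finish_job(): hands the job in; it is judged then, once.
The state is a dict: "time_s": time; "q": joint angles; "dq": joint speeds; "joint_torque": joint torques, N m; "eef_pos": TCP position; "tool_rot": TCP orientation; "wrist_force": force on the tool from outside, world axes, zero at the start; "torque": the same for the moment, N m; "opening": finger opening in m; "gripper_force": force on a finger pad.
Only numpy, scipy, OpenCV 4.12 (cv2) and the standard library are available. Lean on these libraries where they do the work, as an engineer would, in place of code of your own. Each camera call takes 0.05 s, during which the arm holds its last target. There are 200 camera calls.

TASK

Fit the loose T-handle on the square shaft of the fuse-switch and turn the switch off before any fuse-link goes in. Then seat every fuse-link from the bench fully down in the unit's contacts, one to a way, level, with its black striker tube on top and pointing to the trip bar. Switch on again with the handle, then take the handle off and put it fully down on its parking stub, leaving the other things on the bench where they are.

Things in the scene. Friction and masses are not known exactly. Their poses are not given: they have to be found in the camera images.
- board: the fuse-switch, fixed on the bench: grey plate 190 x 475 x 8 mm, yaw within 0.12 rad. Origin under its middle, x away from the robot, y left. Four fuse ways at y -178, -103, -28, +47 mm, switch case (110 x 90 mm, top z 58 mm) at y +172 mm. Behind the ways, at x +90 mm, the steel trip bar runs along y, z 77 to 89 mm
- way1 (a point): where a seated fuse-link's origin lies in this way, 42 mm above the bench; axes as the board's. The body lies on a black rest 50 x 26 mm, its top at this height; the blades stand in two rigid copper jaws at x -52 and +52 mm, 22 mm long, cheeks 10 mm apart up to 68 mm above the bench, flared to 20 mm at the lips (78 mm). A link drops in by its own weight
- way2 (a point): where a seated fuse-link's origin lies in this way, 42 mm above the bench; axes as the board's. The body lies on a black rest 50 x 26 mm, its top at this height; the blades stand in two rigid copper jaws at x -52 and +52 mm, 22 mm long, cheeks 10 mm apart up to 68 mm above the bench, flared to 20 mm at the lips (78 mm). A link drops in by its own weight
- way3 (a point): where a seated fuse-link's origin lies in this way, 42 mm above the bench; axes as the board's. The body lies on a black rest 50 x 26 mm, its top at this height; the blades stand in two rigid copper jaws at x -52 and +52 mm, 22 mm long, cheeks 10 mm apart up to 68 mm above the bench, flared to 20 mm at the lips (78 mm). A link drops in by its own weight
- way4 (a point): where a seated fuse-link's origin lies in this way, 42 mm above the bench; axes as the board's. The body lies on a black rest 50 x 26 mm, its top at this height; the blades stand in two rigid copper jaws at x -52 and +52 mm, 22 mm long, cheeks 10 mm apart up to 68 mm above the bench, flared to 20 mm at the lips (78 mm). A link drops in by its own weight
- trip1 (a point): point on the trip bar facing this way, 88 mm from the way's middle along the board's x, 83 mm above the bench
- trip2 (a point): point on the trip bar facing this way, 88 mm from the way's middle along the board's x, 83 mm above the bench
- trip3 (a point): point on the trip bar facing this way, 88 mm from the way's middle along the board's x, 83 mm above the bench
- trip4 (a point): point on the trip bar facing this way, 88 mm from the way's middle along the board's x, 83 mm above the bench
- shaft_foot (a point): on the shaft's axis at the top of its collar (48 mm across), 64 mm above the bench: the handle's origin lies here when it is fully on. Axes as the board's (not turning). The upright steel shaft is 16 mm square and rises 27 mm above here, the top 5 mm tapered to 10 mm square
- switch (a joint): turn of the shaft (rad), clockwise seen from above: 0 = off (stop; flats square to the board), 1.05 = on (stop). The flats stand at board yaw minus this value. Starts on (0.93 to 1.04); off is below 0.09, on above 0.95. Stays where left; takes 0.2 N m. White pointer on the collar: at the round mark = off, at the bar mark = on
- handle: loose T-handle, 66 mm high, starts standing upright on the bench. Origin under its hub, z up. Steel hub 34 mm square, 36 mm high, bore from below 17.6 mm square, 32 mm deep, flats along x and y. Black grip bar on top, 110 mm along x, 26 mm wide, z 36 to 66 mm: grip it across, at its middle. Fits the shaft at any quarter turn. 0.2 to 0.33 kg
- park: parking stub for the handle, fixed on the bench: grey plate 80 x 80 x 10 mm with an upright round steel pin 14 mm across, 27 mm high over the plate, tapered at the top. Origin under its middle, z up
- stub_foot (a point): foot of the pin, on the plate's top (10 mm above the bench): the handle's origin lies here when it is parked, at any yaw
- fuse1: fuse-link (3 or 4 present, else None) on the bench, yaw -1.9 to 1.9. Origin under its middle, x along it to the striker end, z up. White body 70 x 32 mm, 36 mm high; at each end an upright blade 30 mm long, 6 mm thick, z 8 to 28 mm (130 mm in all). On top a black tube with brass striker pin, x -5 to +53 mm, to z 47 mm. 0.24 to 0.39 kg. Grip across the body
- fuse2: fuse-link (3 or 4 present, else None) on the bench, yaw -1.9 to 1.9. Origin under its middle, x along it to the striker end, z up. White body 70 x 32 mm, 36 mm high; at each end an upright blade 30 mm long, 6 mm thick, z 8 to 28 mm (130 mm in all). On top a black tube with brass striker pin, x -5 to +53 mm, to z 47 mm. 0.24 to 0.39 kg. Grip across the body
- fuse3: fuse-link (3 or 4 present, else None) on the bench, yaw -1.9 to 1.9. Origin under its middle, x along it to the striker end, z up. White body 70 x 32 mm, 36 mm high; at each end an upright blade 30 mm long, 6 mm thick, z 8 to 28 mm (130 mm in all). On top a black tube with brass striker pin, x -5 to +53 mm, to z 47 mm. 0.24 to 0.39 kg. Grip across the body
- fuse4: fuse-link (3 or 4 present, else None) on the bench, yaw -1.9 to 1.9. Origin under its middle, x along it to the striker end, z up. White body 70 x 32 mm, 36 mm high; at each end an upright blade 30 mm long, 6 mm thick, z 8 to 28 mm (130 mm in all). On top a black tube with brass striker pin, x -5 to +53 mm, to z 47 mm. 0.24 to 0.39 kg. Grip across the body
- screwdriver: bystander, leave it alone: a 200 mm screwdriver, lies on the bench; origin under its middle, axis z up
- wrench: bystander, leave it alone: a 180 mm spanner, lies on the bench; origin under its middle, axis z up
- tape: bystander, leave it alone: a roll of black tape, 76 mm across, 19 mm high; origin under its middle, axis z up
- meter: bystander, leave it alone: a black hand multimeter, 150 x 75 x 40 mm; origin under its middle, axis z up
- mug: bystander, leave it alone: a white mug, 78 mm across, 90 mm high; origin under its middle, axis z up
Not all that is in view belongs to the job. What is shaped like the park but green is not meant.

How it is judged:
By the outcome, as a careful person would: the job done as asked, in the order asked, and still so for the second after the job is handed in, with the robot touching nothing.
Of fuse1, fuse2, fuse3, fuse4 only 3 to 4 are there at a start; the rules pass over those that are not, and their reading is None.
At some moment in a run one of fuse1, fuse2, fuse3, fuse4 may be knocked a few centimetres aside while the robot is not near it.
It also fails if it takes over 208 s, if anything falls off the work surface, if the arm or the gripper's body presses on something with over 40 N, if the wrist force passes 120 N, or if a joint passes its speed limit or range.

## Working session

There is one attempt and no reset: what is moved stays moved. The work goes in short steps, Python scripts to look and compute and a shell command to move; the robot and the scene stay as the last step left them, time stands still between calls to the robot, and variables do not carry over. Pictures are saved under pics/ and viewed, at most 14 in all, crops included, and the job is handed in when it is done.

```bash
ls; mkdir -p pics
python3 - <<'E'
from plant import r, read_camera, camera_info
import cv2, numpy as np
np.set_printoptions(precision=4,suppress=True)
for n in ["scene","top","wrist"]:
    im=read_camera(n); cv2.imwrite(f"pics/{n}0.png",im[:,:,::-1])
    print(n,camera_info(n))
o=r.get_obs(); print(o['time_s'],o['eef_pos'],o['tool_rot'],o['opening'],r.pinch_z)
E
```

```text
pics
scene {'mtx': array([[477.6482,   0.    , 276.1376],
       [  0.    , 477.6482, 206.4472],
       [  0.    ,   0.    ,   1.    ]]), 'R': array([[-0.4958,  0.8682, -0.0216],
       [ 0.483 ,  0.2551, -0.8376],
       [-0.7217, -0.4257, -0.5458]]), 't': array([ 0.2608, -0.1545,  1.7838])}
top {'mtx': array([[462.5923,   0.    , 282.8388],
       [  0.    , 462.5923, 208.2412],
       [  0.    ,   0.    ,   1.    ]]), 'R': array([[-0.0278, -0.9995, -0.0152],
       [-0.9908,  0.0295, -0.1323],
       [ 0.1327,  0.0114, -0.9911]]), 't': array([-0.0153,  0.4689,  1.5971])}
wrist {'mtx': array([[299.8265,   0.    , 283.3994],
       [  0.    , 299.8265, 213.4608],
       [  0.    ,   0.    ,   1.    ]]), 'T_tool_cam': array([[ 0.0003, -0.9623, -0.272 ,  0.0682],
       [ 1.    ,  0.0006, -0.0009,  0.0008],
       [ 0.001 , -0.272 ,  0.9623, -0.1435],
       [ 0.    ,  0.    ,  0.    ,  1.    ]])}
0.15 [ 0.1588 -0.5522  0.2306] [ 0.9902  0.1394  0.     -0.0007] 0.08540984738322883 -0.0187
```

View pics/top0.png

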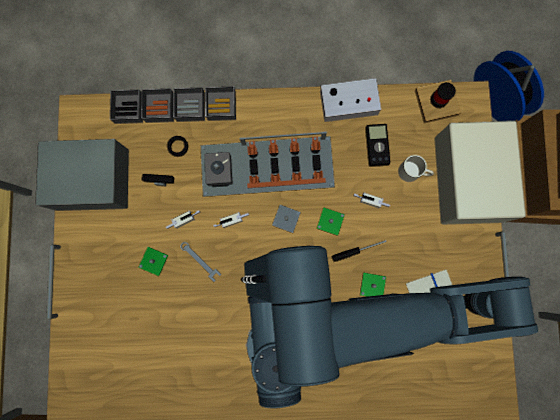

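View pics/scene0.png

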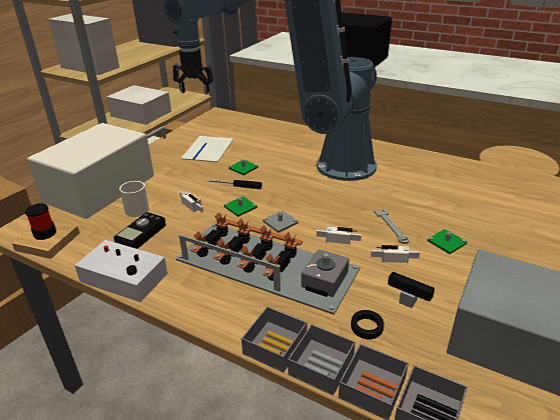

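The pictures show:

| Item | Top view (px) | Scene view (px) |
|---|---|---|
| T-handle | 158,180 | 410,286 |
| Fuse-links | 183,218; 232,219; 371,200 | 395,254; 339,235; 192,201 |
| Grey park | 286,218 | 280,221 |
| Switch shaft | 216,168 | 326,258 |

Possible mix-ups:
- **Park:** the green plates at 330,221, 153,261 and 373,285 are not the park. The grey plate at 286,218 is.
- **Handle:** the tape at 178,146, the screwdriver at 347,253 and the meter at 377,145 are dark too. The T shape at 158,180 is the handle.
- **Fuses:** the notepad at 430,284 and the mug are white too.

```bash
cat > h.py <<'E'
from plant import r, read_camera, camera_info
import cv2, numpy as np
from scipy.spatial.transform import Rotation as Ro
np.set_printoptions(precision=4,suppress=True)
def cam(n,o=None):
    """K, R(world->cam), centre"""
    c=camera_info(n); K=c['mtx']
    if n!='wrist': return K,np.array(c['R']),-np.array(c['R']).T@c['t']
    o=o or r.get_obs(); T=np.eye(4); T[:3,:3]=Ro.from_quat(o['tool_rot']).as_matrix(); T[:3,3]=o['eef_pos']
    W=T@c['T_tool_cam']; return K,W[:3,:3].T,W[:3,3]
def ray(C,p):
    d=C[1].T@np.linalg.solve(C[0],np.array([p[0],p[1],1.])); return C[2],d/np.linalg.norm(d)
def plane(C,p,z):
    c,d=ray(C,p); return c+d*(z-c[2])/d[2]
def tri(C1,p1,C2,p2):
    a,d=ray(C1,p1); b,e=ray(C2,p2)
    s=np.linalg.lstsq(np.c_[d,-e],b-a,rcond=None)[0]; A=a+s[0]*d; B=b+s[1]*e
    return (A+B)/2,np.linalg.norm(A-B)
def proj(C,X):
    x=C[0]@(C[1]@(np.asarray(X)-C[2])); return x[:2]/x[2]
def yaw(o=None):
    o=o or r.get_obs(); x=Ro.from_quat(o['tool_rot']).as_matrix()[:,0]; return np.arctan2(x[1],x[0])
def snap(name):
    o=r.get_obs(); C=cam('wrist',o); im=read_camera('wrist')[:,:,::-1].copy()
    cv2.imwrite(f'pics/{name}.png',im); np.savez(f'pics/{name}.npz',R=C[1],c=C[2],K=C[0]); return im,C
def load(name):
    z=np.load(f'pics/{name}.npz'); return cv2.imread(f'pics/{name}.png'),(z['K'],z['R'],z['c'])
def go(p,y=None):
    """shift in units of 0.08 m and turn rotvec/pi from measured pose to tool-down at p, yaw y"""
    o=r.get_obs(); d=(np.array(p)-o['eef_pos'])/0.08; y=yaw(o) if y is None else y
    Rt=Ro.from_euler('z',y)*Ro.from_euler('x',np.pi)
    t=(Rt*Ro.from_quat(o['tool_rot']).inv()).as_rotvec()/np.pi
    print('go',np.array(p),'turn',t,'shift',d,'yaw now',yaw(o),'pos',o['eef_pos'],'t',o['time_s'])
E
python3 - <<'E'
from h import *
T,S=cam('top'),cam('scene')
for n,a,b in [('handle',(158,180),(410,286)),('A',(183,218),(395,254)),('B',(232,219),(339,235)),('C',(371,200),(192,201)),('park',(286,218),(280,221)),('shaft',(216,168),(326,258))]:
    print(n,*tri(T,a,S,b))
for p in [(201,146),(331,136),(334,187),(203,194)]: print(plane(T,p,.008))
E
python3 -m inch '[0,0,0,0.6,1,0.8,1,0,0,0,0.6,1,0.8,1,0,0,0,0.6,1,0.8,1]'
```

```text
handle [0.5806 0.4094 0.043 ] 0.0005688324288713965
A [0.4452 0.3287 0.0161] 0.0036064124299292322
B [0.4358 0.1561 0.0148] 0.0072047402050089155
C [ 0.4894 -0.3408  0.0156] 0.003944985057341111
park [ 0.4363 -0.0382  0.0016] 0.0014710238013678947
shaft [0.6114 0.1983 0.0714] 0.002034037269474525
[0.709  0.2633 0.008 ]
[ 0.7313 -0.2112  0.008 ]
[ 0.5427 -0.2141  0.008 ]
[0.5315 0.2569 0.008 ]
time_s: 0.45
eef_pos: [0.2087, -0.4713, 0.2982]
tool_rot: [0.99, 0.14, 0.001, 0.002]
wrist_force: [-0.3, -0.6, -0.3]
opening: 0.0852
gripper_force: 0.0
```

```bash
python3 -m inch '[0,0,-0.09,1,1,0,1,0,0,-0.09,1,1,0,1,0,0,-0.09,1,1,0,1]' >/dev/null; python3 -m inch '[0,0,0,1,1,0,1,0,0,0,1,1,0,1,0,0,0,1,1,0,1]'>/dev/null;  python3 -m inch '[0,0,0,1,1,0,1,0,0,0,1,1,0,1,0,0,0,1,1,0,1,0,0,0,1,1,0,1]'; python3 -c "
from h import *
snap('w1')"
python3 -m inch '[0,0,0,0.4,1,0,1,0,0,0,0.4,1,0,1]' >/dev/null; python3 -m inch '[0,0,0,0.4,1,0,1,0,0,0,0.4,1,0,1]'>/dev/null;python3 -m inch '[0,0,0,0.4,1,0,1,0,0,0,0.4,1,0,1,0,0,0,0.4,1,0,1]'; python3 -c "
from h import *
snap('w2')"
python3 -m inch '[0,0,0,0,1,0,1,0,0,0,0,1,0,1]' >/dev/null; python3 -m inch '[0,0,0,0,1,0,1,0,0,0,0,1,0,1]'>/dev/null;python3 -m inch '[0,0,0,0,1,0,1,0,0,0,0,1,0,1,0,0,0,0,1,0,1]'; python3 -c "
from h import *
snap('w3')
a=[load(n)[0] for n in ('w1','w2','w3')]
a=[cv2.resize(x,(400,300)) for x in a]
cv2.imwrite('pics/m1.png',np.vstack([np.hstack(a[:2]),np.hstack([a[2],0*a[2]])]))"
```

```text
time_s: 1.45
eef_pos: [0.4475, -0.2318, 0.2948]
tool_rot: [1.0, 0.0, -0.0, -0.0]
wrist_force: [-0.9, -0.6, -0.9]
opening: 0.0855
gripper_force: 0.0
time_s: 2.2
eef_pos: [0.5434, 0.0088, 0.295]
tool_rot: [1.0, -0.0, -0.0, -0.0]
wrist_force: [0.3, -0.9, 0.5]
opening: 0.0856
gripper_force: 0.0
time_s: 2.95
eef_pos: [0.543, 0.2479, 0.295]
tool_rot: [1.0, -0.001, -0.0, -0.0]
wrist_force: [-0.2, -0.7, 0.4]
opening: 0.0853
gripper_force: 0.0
```

View pics/m1.png

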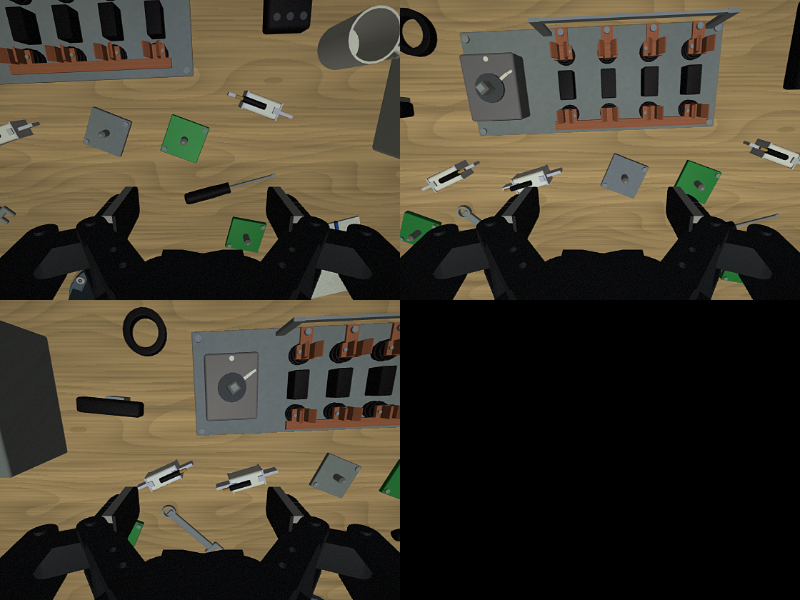

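The wrist views confirm the same items: the grey park, three fuse-links and no fourth, the handle on the left (w3 full-size about 155,151), and the board with its trip bar on the far side. Next I take a close look at the handle from two heights.

```bash
python3 -m inch '[0,0,0,0.1,1,0,1,0,0,0,0.1,1,0,1]' >/dev/null; python3 -m inch '[0,0,0,0.1,1,0,1,0,0,0,0.1,1,0,1,0,0,0,0.1,1,0,1]'>/dev/null; python3 -c "
from h import *
snap('h1')"
python3 -m inch '[0,0,0,0,0,-0.9,1,0,0,0,0,0,-0.9,1,0,0,0,0,0,-0.9,1,0,0,0,0,0,-0.9,1]'
python3 - <<'E'
from h import *
snap('h2')
S=None
for n in ('h1','h2'):
    im,C=load(n); g=cv2.cvtColor(im,cv2.COLOR_BGR2GRAY)
    m=(g<60).astype(np.uint8); cs=cv2.findContours(m,0,2)[0]
    q=proj(C,(0.5806,0.4094,0.066)); print(n,'expect',q)
    for c in cs:
        if cv2.contourArea(c)>600: print(cv2.contourArea(c),cv2.minAreaRect(c))
a=[load(n)[0][:300] for n in ('h1','h2')]
cv2.imwrite('pics/m2.png',cv2.resize(np.hstack(a),(800,215)))
E
```

```text
time_s: 3.95
eef_pos: [0.56, 0.405, 0.224]
tool_rot: [1.0, -0.003, 0.0, 0.0]
wrist_force: [0.1, 1.1, 0.3]
opening: 0.0853
gripper_force: 0.0
h1 expect [281.2576 168.6304]
52316.5 ((279.5, 340.5), (157.0, 559.0), 90.0)
802.5 ((535.021240234375, 172.03298950195312), (32.66135787963867, 49.4515380859375), 75.61860656738281)
1816.5 ((281.5033874511719, 162.71461486816406), (88.4568862915039, 22.09052085876465), 5.440331935882568)
1461.5 ((536.3202514648438, 130.47161865234375), (38.626731872558594, 45.22914505004883), 8.972626686096191)
1110.5 ((418.381103515625, 123.17192077636719), (48.29731369018555, 108.1011962890625), 29.47588539123535)
1058.0 ((540.4199829101562, 76.74378204345703), (54.047428131103516, 55.59846115112305), 72.6459732055664)
7347.0 ((176.72161865234375, 145.01341247558594), (226.7333526611328, 42.73342514038086), 83.1572265625)
3041.0 ((327.5, 58.0), (66.0, 59.0), 90.0)
h2 expect [278.1244 177.8635]
2763.5 ((277.9795227050781, 170.22540283203125), (107.91860961914062, 27.251258850097656), 5.19442892074585)
1956.5 ((434.4480285644531, 133.5360107421875), (29.516098022460938, 112.16117858886719), 10.30484676361084)
4599.5 ((334.0, 43.0), (82.0, 72.0), 90.0)
66622.5 ((279.5, 210.5), (559.0, 417.0), 0.0)
```

View pics/m2.png

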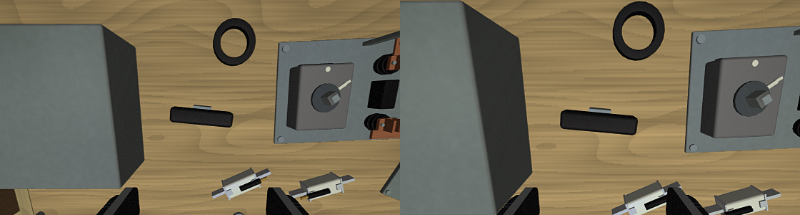

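Run:
```python
from h import *
C1,C2=load('h1')[1],load('h2')[1]
print('handle tri',tri(C1,(281.5,162.7),C2,(278,170.2)))
for C,rc in ((C1,((281.5,162.7),(88.46,22.1),5.44)),(C2,((278,170.2),(107.9,27.25),5.19))):
    b=cv2.boxPoints(rc); P=np.array([plane(C,p,.066)[:2] for p in b]); 
    e=P-np.roll(P,1,0); L=np.linalg.norm(e,axis=1); k=L.argmax(); print(P.mean(0),L,'yaw',np.arctan2(e[k,1],e[k,0]))
# board plate: grey mask in w2 and w3
for n in ('w2','w3'):
    im,C=load(n); hsv=cv2.cvtColor(im,cv2.COLOR_BGR2HSV); 
    for X in [(0.709,.2633,.008),(0.7313,-.2112,.008),(0.5427,-.2141,.008),(0.5315,.2569,.008),(.6114,.1983,.091),(.629,.024,.042)]: 
        q=proj(C,X); print(n,X,q, )
cr=load('w2')[0][0:200,40:480]; cv2.imwrite('pics/b1.png',cv2.resize(cr,None,fx=1.8,fy=1.8,interpolation=2))
```

```text
handle tri (array([0.587 , 0.4094, 0.0567]), np.float64(0.0005416750451726142))
[0.5877 0.4089] [0.1099 0.0269 0.1077 0.0271] yaw 1.4734759495382632
[0.5881 0.4092] [0.1097 0.0273 0.107  0.0275] yaw 1.4739782181915861
w2 (0.709, 0.2633, 0.008) [86.5057 50.7499]
w2 (0.7313, -0.2112, 0.008) [455.9866  31.0233]
w2 (0.5427, -0.2141, 0.008) [437.5556 178.3981]
w2 (0.5315, 0.2569, 0.008) [112.7354 186.065 ]
w2 (0.6114, 0.1983, 0.091) [113.2315 129.1465]
w2 (0.629, 0.024, 0.042) [270.9357 114.4917]
w3 (0.709, 0.2633, 0.008) [270.8691  50.1721]
w3 (0.7313, -0.2112, 0.008) [644.1049  30.0266]
w3 (0.5427, -0.2141, 0.008) [603.4013 177.679 ]
w3 (0.5315, 0.2569, 0.008) [276.8242 185.7206]
w3 (0.6114, 0.1983, 0.091) [327.2093 128.5722]
w3 (0.629, 0.024, 0.042) [461.1647 113.8009]
```

View pics/b1.png

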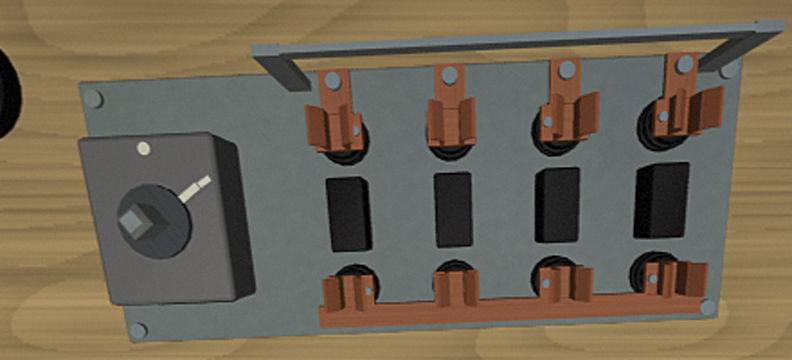

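Run:
```python
from h import *
C=load('w2')[1]
P=np.array([plane(C,p,.008)[:2] for p in [(83.9,46.1),(112.8,189.4),(437.2,176.7),(452.8,32.2)]]); print(P, 'centre',P.mean(0))
e=lambda a,b:(np.linalg.norm(P[a]-P[b]),)
print(e(0,1),e(3,2),e(0,3),e(1,2)); d=P[0]+P[1]-P[2]-P[3]; print('yaw',np.arctan2(d[1],d[0])-np.pi/2); d=P[0]+P[3]-P[1]-P[2];print(np.arctan2(d[1],d[0]))
a=load('w3')[0][50:190,270:370]; b=load('h2')[0][20:190,460:560]
a=cv2.resize(a,(400,560),interpolation=2);b=cv2.resize(b,None,fx=3.29,fy=3.29,interpolation=2)[:560]
cv2.imwrite('pics/s1.png',np.hstack([a,b]));print(a.shape,b.shape)
```

```text
[[ 0.7144  0.2657]
 [ 0.5266  0.2576]
 [ 0.5452 -0.2132]
 [ 0.73   -0.2074]] centre [0.629  0.0257]
(np.float64(0.18801520131304555),) (np.float64(0.1849063534536153),) (np.float64(0.47330458503478934),) (np.float64(0.4711840221061543),)
yaw 0.0361816653339615
0.03758747362909712Traceback (most recent call last):
  File "<stdin>", line 8, in <module>
    return _nx.concatenate(arrs, 1, dtype=dtype, casting=casting)
           ~~~~~~~~~~~~~~~^^^^^^^^^^^^^^^^^^^^^^^^^^^^^^^^^^^^^^^
ValueError: all the input array dimensions except for the concatenation axis must match exactly, but along dimension 0, the array at index 0 has size 560 and the array at index 1 has size 559
```

Run:
```python
from h import *
im,C=load('w3'); cv2.imwrite('pics/s1.png',cv2.resize(im[60:180,270:370],(500,600),interpolation=2))
hsv=cv2.cvtColor(im,cv2.COLOR_BGR2HSV); m=((hsv[...,2]>190)&(hsv[...,1]<60)).astype(np.uint8); m[:60]=0;m[180:]=0;m[:,:270]=0;m[:,370:]=0
n,_,st,ce=cv2.connectedComponentsWithStats(m)
for i in range(1,n): print(st[i],ce[i],plane(C,ce[i],.06))
```

```text
[322  78   5   7  30] [324.0333  81.1   ] [0.6647 0.1997 0.06  ]
[341  97  18  14  63] [349.0159 103.7619] [0.6397 0.1692 0.06  ]
```

View pics/s1.png

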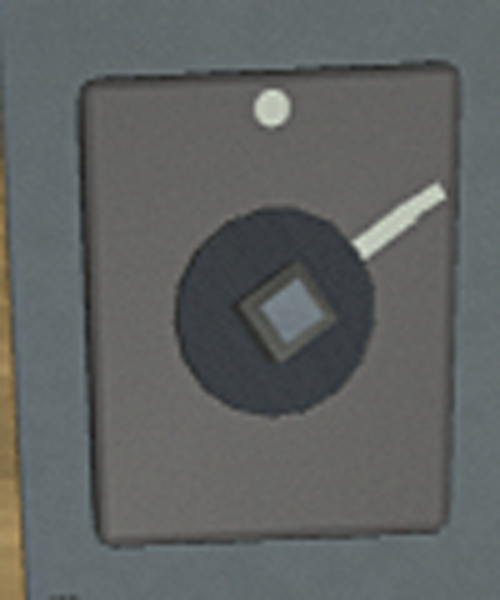

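The crop shows the collar centred at w3 pixel (325,122), the shaft top at (328,122), the round mark at (324,81), and the pointer lined up with the bar mark at (349,104), so the switch is on.

Run:
```python
from h import *
C2,C3=load('w2')[1],load('w3')[1]
print('shaft top tri',tri(C2,(112.8,122.8),C3,(328,122.2)))
a=plane(C3,(328,122.2),.091);b=plane(C3,(325,122.4),.064); print(a,b, plane(C2,(112.8,122.8),.091),plane(C2,(126,122.8),.064))
c=np.array([.629,.0257]);y=.037;R=np.array([[np.cos(y),-np.sin(y)],[np.sin(y),np.cos(y)]]); print('board pred',c+R@[0,.172],'boardcoords',R.T@(a[:2]-c))
tip=plane(C3,(270+442/5,60+190/5),.058); root=plane(C3,(270+363/5,60+250/5),.064);
for q in (tip,root): d=q-b; print('ptr dir',np.arctan2(d[1],d[0]))
# shaft square corners in crop, top outline
cs=[(293,277),(329,309),(292,343),(258,310)]
P=np.array([plane(C3,(270+u/5,60+v/5),.091)[:2] for u,v in cs]); e=np.roll(P,-1,0)-P; print(np.linalg.norm(e,axis=1),np.mod(np.arctan2(e[:,1],e[:,0]),np.pi/2))
o=r.get_obs()
go([.588,.409,.15],1.474-np.pi/2)
go([.588,.409,.036],1.474+np.pi/2)
print(o['q'])
```

```text
shaft top tri (array([0.6182, 0.1977, 0.0911]), np.float64(1.2267290798987027e-05))
[0.6182 0.1977 0.091 ] [0.6185 0.1974 0.064 ] [0.6182 0.1977 0.091 ] [0.6187 0.1967 0.064 ]
board pred [0.6226 0.1976] boardcoords [-0.0044  0.1723]
ptr dir -0.9569561123770937
ptr dir -0.9668184678163033
[0.0107 0.0107 0.0105 0.0102] [0.8843 0.7411 0.8368 0.7485]
go [0.588 0.409 0.15 ] turn [-0.0002  0.0008 -0.0292] shift [ 0.3436  0.0389 -0.9436] yaw now -0.005087977853313792 pos [0.5605 0.4059 0.2255] t 4.0
go [0.588 0.409 0.036] turn [-0.0013 -0.0003  0.9708] shift [ 0.3436  0.0389 -2.3686] yaw now -0.005087977853313792 pos [0.5605 0.4059 0.2255] t 4.0
[ 0.4559  0.4397  1.2894 -0.0004  1.4098  2.0318]
```

Handle at (0.588, 0.409), yaw 1.474. Shaft at (0.6183, 0.1976), with the top triangulated at z 0.091. Both match the given sizes. I go to the handle now.

```bash
python3 -m inch '[0,0,0.47,0.34,0.04,-0.9,1,0,0,0.47,0.34,0.04,-0.9,1,0,0,0.47,0.34,0.04,-0.9,1,0,0,0.47,0.34,0.04,-0.9,1,0,0,0.47,0.34,0.04,-0.9,1,0,0,0.47,0.34,0.04,-0.9,1,0,0,0.47,0.34,0.04,-0.9,1,0,0,0.47,0.34,0.04,-0.9,1,0,0,0.47,0.34,0.04,-0.9,1,0,0,0.47,0.34,0.04,-0.9,1,0,0,0.47,0.34,0.04,-0.9,1,0,0,0.47,0.34,0.04,-0.9,1]'
python3 - <<'E'
from h import *
im,C=snap('h3'); go([.588,.409,.041],1.474)
print('expect',proj(C,(.588,.409,.066)))
g=cv2.cvtColor(im,cv2.COLOR_BGR2GRAY); print(im.shape)
E
```

```text
time_s: 5.2
eef_pos: [0.5872, 0.4105, 0.1534]
tool_rot: [0.742, 0.671, 0.001, 0.001]
wrist_force: [0.0, -0.2, 1.7]
opening: 0.0855
gripper_force: 0.0
go [0.588 0.409 0.041] turn [-0.0003  0.0007  0.0012] shift [ 0.0135 -0.0191 -1.3989] yaw now 1.4701992212606765 pos [0.5869 0.4105 0.1529] t 5.25
expect [284.7405 218.7918]
(420, 560, 3)
```

View pics/h3.png

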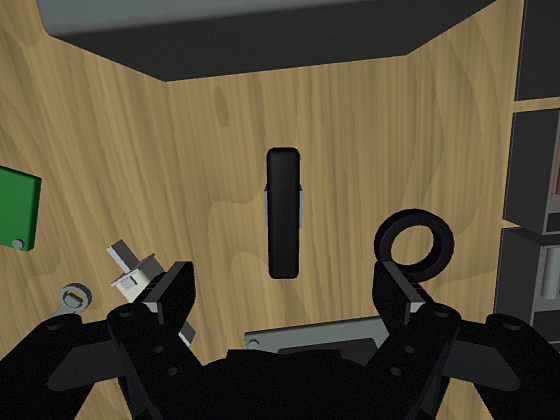

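The picture shows the bar centred between the open fingers at (284,213), with the tape (414,245) and the fuse-link (135,275) clear of them. Descending and gripping.

```bash
python3 -m inch '[0,0,0,0.01,-0.01,-0.7,1,0,0,0,0.01,-0.01,-0.7,1]'>/dev/null; python3 -m inch '[0,0,0,0,0,-0.7,1,0,0,0,0,0,-0.7,1,0,0,0,0,0,-0.7,1,0,0,0,0,0,-0.7,-1,0,0,0,0,0,-0.7,-1,0,0,0,0,0,-0.7,-1,0,0,0,0,0,-0.7,-1,0,0,0,0,0,-0.7,-1,0,0,0,0,0,-0.7,-1,0,0,0,0,0,-0.7,-1]' 70; python3 -m inch '[0,0,0,0,0,0.3,-1,0,0,0,0,0,0.6,-1,0,0,0,0,0,0.9,-1,0,0,0,0,0,0.9,-1]'; python3 -c "
from h import *
go([.6183,.1976,.16],.61)"
```

```text
time_s: 6.45
eef_pos: [0.5875, 0.4103, 0.041]
tool_rot: [0.741, 0.672, 0.001, 0.0]
wrist_force: [-1.3, 0.0, 5.1]
opening: 0.0248
gripper_force: 70.2
time_s: 6.85
eef_pos: [0.5889, 0.4108, 0.1153]
tool_rot: [0.741, 0.672, 0.003, 0.001]
wrist_force: [0.5, 0.2, -2.2]
opening: 0.0248
gripper_force: 69.4
go [0.6183 0.1976 0.16  ] turn [-0.      0.0022 -0.2749] shift [ 0.3669 -2.6654  0.5585] yaw now 1.4736484246551813 pos [0.5889 0.4108 0.1153] t 6.85
```

```bash
python3 -m inch '[0,0,-0.04,0.1,-0.5,0.6,-1,0,0,-0.08,0.1,-1,0.6,-1,0,0,-0.08,0.1,-1,0.6,-1]'>/dev/null; python3 -m inch '[0,0,-0.04,0.13,-0.5,0,-1,0,0,-0.08,0.13,-1,0,-1,0,0,-0.08,0.13,-1,0,-1]' >/dev/null;python3 -m inch '[0,0,-0.04,0.13,-0.33,0,-1,0,0,-0.08,0.13,-0.67,0,-1,0,0,-0.115,0.13,-0.67,0,-1,0,0,-0.115,0.13,-0.67,0,-1,0,0,-0.115,0.13,-0.67,0,-1]'
python3 - <<'E'
from h import *
im,C=snap('s2');go([.6183,.1976,.125],.61)
print(proj(C,(.6183,.1976,.091)),proj(C,(.6183,.1976,.064)))
E
```

```text
time_s: 7.95
eef_pos: [0.6149, 0.1967, 0.158]
tool_rot: [0.953, 0.302, -0.001, -0.0]
wrist_force: [0.4, -0.6, -2.7]
opening: 0.0247
gripper_force: 69.7
go [0.6183 0.1976 0.125 ] turn [-0.     -0.0005 -0.0011] shift [ 0.041   0.0089 -0.4161] yaw now 0.6135572320642456 pos [0.615  0.1969 0.1583] t 8.0
[284.6617 220.2554] [284.6001 210.5567]
```

View pics/s2.png

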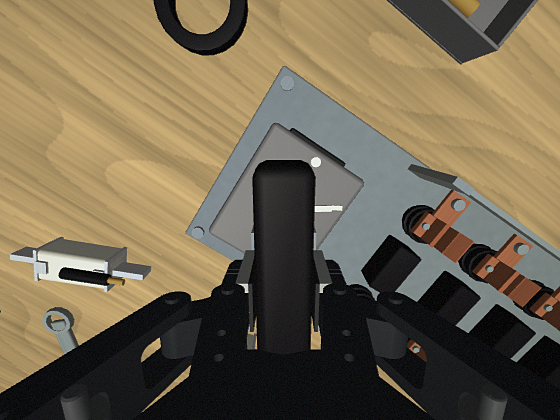

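The handle is held straight, and the pointer (330,208) sits at the bar mark. Lowering onto the shaft.

```bash
python3 -m inch '[0,0,0,0.04,0.01,-0.1,-1,0,0,0,0.04,0.01,-0.2,-1,0,0,0,0.04,0.01,-0.3,-1,0,0,0,0.04,0.01,-0.4,-1,0,0,0,0.04,0.01,-0.4,-1]'; python3 -m inch '[0,0,0,0,0,-0.05,-1,0,0,0,0,0,-0.1,-1,0,0,0,0,0,-0.1,-1]'
```

```text
time_s: 8.5
eef_pos: [0.6188, 0.1976, 0.1259]
tool_rot: [0.954, 0.3, 0.0, -0.001]
wrist_force: [2.2, 3.1, -5.1]
opening: 0.0251
gripper_force: 69.7
time_s: 8.8
eef_pos: [0.6189, 0.1976, 0.1191]
tool_rot: [0.954, 0.3, 0.0, -0.0]
wrist_force: [2.0, 5.6, -4.1]
opening: 0.0252
gripper_force: 69.8
```

```bash
python3 -m inch '[0,0,0,0,0,-0.05,-1,0,0,0,0,0,-0.1,-1,0,0,0,0,0,-0.16,-1,0,0,0,0,0,-0.16,-1]';  python3 -m inch '[0,0,0.03,0,0,-0.01,-1,0,0,0.06,0,0,-0.01,-1,0,0,0.09,0,0,-0.01,-1,0,0,0.09,0,0,-0.01,-1]'; python3 -c "
from h import *
print(r.get_obs()['torque'])"
```

```text
time_s: 9.2
eef_pos: [0.619, 0.1977, 0.1063]
tool_rot: [0.954, 0.3, 0.001, -0.0]
wrist_force: [2.4, 6.0, -3.5]
opening: 0.0248
gripper_force: 69.9
time_s: 9.6
eef_pos: [0.6192, 0.1985, 0.106]
tool_rot: [0.902, 0.433, 0.001, -0.001]
wrist_force: [0.9, 8.2, -1.4]
opening: 0.0249
gripper_force: 70.2
[ 1.6759 -0.3291 -0.0696]
```

```bash
python3 -m inch '[0,0,0.04,0,0,0,-1,0,0,0.08,0,0,0,-1,0,0,0.12,0,0,0,-1,0,0,0.16,0,0,0,-1,0,0,0.2,0,0,0,-1,0,0,0.2,0,0,0,-1]'; python3 -c "
from h import *
print(r.get_obs()['torque'],yaw())"; python3 -m inch '[0,0,0.02,0,0,0,-1,0,0,0.04,0,0,0,-1,0,0,0.055,0,0,0,-1,0,0,0.055,0,0,0,-1]'; python3 -c "
from h import *
print(r.get_obs()['torque'],yaw())"
```

```text
time_s: 10.2
eef_pos: [0.6193, 0.1985, 0.106]
tool_rot: [0.723, 0.69, 0.002, -0.0]
wrist_force: [1.7, 8.2, -1.7]
opening: 0.0248
gripper_force: 70.2
[ 1.6511 -0.325  -0.0838] 1.5241389398258234
time_s: 10.6
eef_pos: [0.6193, 0.1985, 0.106]
tool_rot: [0.662, 0.75, 0.002, -0.0]
wrist_force: [1.9, 8.5, -0.5]
opening: 0.0251
gripper_force: 70.1
[ 1.7694 -0.3646 -0.1229] 1.6946266999322246
```

```bash
python3 -m inch '[0,0,0.015,0,0,0,-1,0,0,0.03,0,0,0,-1,0,0,0.03,0,0,0,-1]'; python3 -c "
from h import *
print(r.get_obs()['torque'],yaw())"
```

```text
time_s: 10.9
eef_pos: [0.6194, 0.1986, 0.106]
tool_rot: [0.626, 0.779, 0.002, -0.0]
wrist_force: [1.7, 8.9, -1.6]
opening: 0.0246
gripper_force: 70.3
[ 1.848  -0.4587 -0.6612] 1.787623624933623
```

Torque jumped to 0.66 N m at the stop, so the switch is off. Release and look.

```bash
python3 -m inch '[0,0,-0.02,0,0,0,-1,0,0,-0.02,0,0,0,1,0,0,-0.02,0,0,0,1,0,0,-0.02,0,0,0,1,0,0,-0.02,0,0,0,1,0,0,-0.02,0,0,0.5,1,0,0,-0.02,0,0,1,1,0,0,-0.02,0,0,1,1]'; python3 -m inch '[0,0,0,-1,-0.5,0.7,1,0,0,0,-1,-0.5,0.7,1,0,0,0,-1,-0.5,0.7,1,0,0,0,-1,-0.5,0.7,1]';  python3 - <<'E'
from h import *
go([.46,.26,.26],0); print(r.get_obs()['q'])
snap('f1')
E
```

```text
time_s: 11.7
eef_pos: [0.6228, 0.1972, 0.193]
tool_rot: [0.65, 0.759, 0.004, 0.004]
wrist_force: [1.0, -0.3, 0.3]
opening: 0.0855
gripper_force: 0.0
time_s: 12.1
eef_pos: [0.5391, 0.1566, 0.243]
tool_rot: [0.651, 0.759, 0.001, 0.001]
wrist_force: [-0.3, -0.5, 0.2]
opening: 0.0855
gripper_force: 0.0
go [0.46 0.26 0.26] turn [ 0.0008  0.0007 -0.5489] shift [-0.9886  1.2928  0.2125] yaw now 1.7243292712141867 pos [0.5391 0.1566 0.243 ] t 12.1
[ 0.0713  0.1384  1.6314 -0.0001  1.3688 -0.0822]
```

View pics/f1.png

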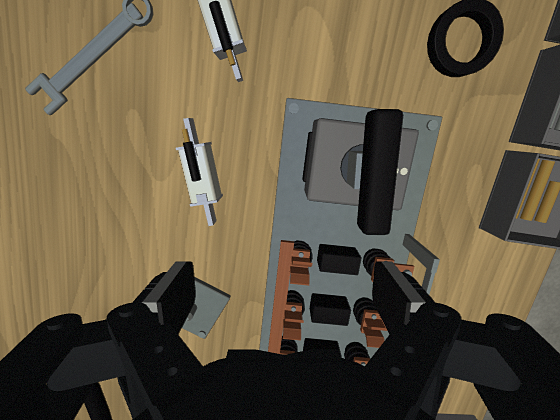

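The handle stands on the shaft at off. The fuse-links show at (198,172) and (223,30). Next I look at fuse B from close above.

```bash
python3 -m inch '[0,0,0,-1,-0.5,-0.2,1,0,0,0,-1,-0.5,-0.2,1,0,0,0,-1,-0.5,-0.2,1]'>/dev/null; python3 -m inch '[0,0,0,-0.2,0,0,1,0,0,0,-0.2,0,0,1]'
cat >> h.py <<'E'
def fuse(im,C,X,rad=75,z=.036,thr=150):
    """body rect of fuse near world X on plane z; striker side by the dark tube"""
    q=proj(C,[X[0],X[1],z]); m0=np.zeros(im.shape[:2],np.uint8); cv2.circle(m0,(int(q[0]),int(q[1])),rad,1,-1)
    hsv=cv2.cvtColor(im,cv2.COLOR_BGR2HSV); m=((hsv[...,2]>thr)&(hsv[...,1]<45)).astype(np.uint8)*m0
    m=cv2.morphologyEx(m,cv2.MORPH_OPEN,np.ones((7,7),np.uint8))
    n,l,st,ce=cv2.connectedComponentsWithStats(m); pts=np.argwhere(np.isin(l,[i for i in range(1,n) if st[i,4]>40]))[:,::-1]
    W=np.array([plane(C,p,z)[:2] for p in pts]).astype(np.float32)
    (c,s,a)=cv2.minAreaRect(W*1000); c=np.array(c)/1000; a=np.deg2rad(a)+(np.pi/2 if s[1]>s[0] else 0)
    d=((hsv[...,2]<60)).astype(np.uint8)*m0; D=np.array([plane(C,p,.047)[:2] for p in np.argwhere(d)[:,::-1]])
    D=D[np.linalg.norm(D-c,axis=1)<.05]; u=np.array([np.cos(a),np.sin(a)])
    if (D-c).mean(0)@u<0: a+=np.pi
    a=(a+np.pi)%(2*np.pi)-np.pi; u=np.array([np.cos(a),np.sin(a)])
    print('fuse',c,'size',s,'yaw',a,'tube along/across',(D-c)@u and 0 if 0 else np.percentile((D-c)@u,[2,98]),((D-c)@[-u[1],u[0]]).mean())
    return c,a
E
python3 - <<'E'
from h import *
im,C=snap('f2'); fuse(im,C,(.436,.156)); print(proj(C,(.436,.156,.036)))
for t in (120,170,190): fuse(im,C,(.436,.156),thr=t)
E
```

```text
time_s: 12.65
eef_pos: [0.4425, 0.1172, 0.2249]
tool_rot: [0.651, 0.76, -0.0, -0.001]
wrist_force: [0.7, -0.7, 0.1]
opening: 0.0855
gripper_force: 0.0
fuse [0.4363 0.1563] size (29.22943115234375, 70.24769592285156) yaw 1.8816399898862404 tube along/across [-0.0034  0.0383] -0.00039882885926523107
[283.766  156.4236]
fuse [0.4365 0.1564] size (30.582853317260742, 70.1680908203125) yaw 1.8768307870107481 tube along/across [-0.0034  0.0383] -7.15989782097155e-05
fuse [0.4364 0.1547] size (28.07267951965332, 66.80113983154297) yaw 1.8761884325558214 tube along/across [-0.0019  0.0398] -0.0007008306284910934
fuse [0.441 0.144] size (23.334095001220703, 15.41016960144043) yaw -2.986686593123485 tube along/across [-0.0015  0.0112] -0.02937873146209321
```

View pics/f2.png

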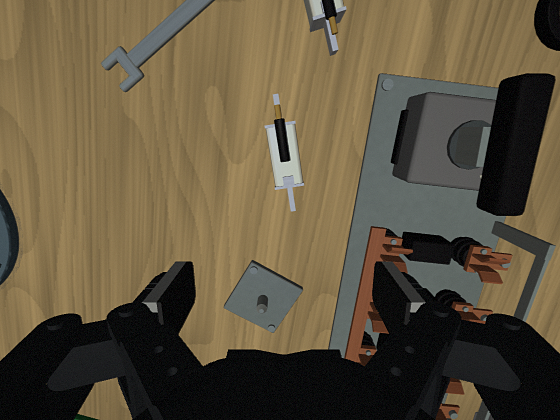

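Fuse B lies at (0.4364, 0.1563), yaw 1.878, and its measured 70 x 30.6 mm matches the body. The tube runs toward its front end. Next I look straight down on the ways.

```bash
python3 -m inch '[0,0,0,0.8,-1,0,1,0,0,0,0.8,-1,0,1,0,0,0,0.8,-1,0,1]'>/dev/null; python3 -m inch '[0,0,-0.04,0.8,-1,0,1,0,0,-0.04,0.8,-1,0,1,0,0,-0.04,0.8,-1,0,1]' >/dev/null;  python3 -m inch '[0,0,0,0.9,-0.5,0,1,0,0,0,0.9,-0.5,0,1,0,0,0,0.9,-0.5,0,1]'
python3 - <<'E'
from h import *
snap('v1')
E
python3 -m inch '[0,0,0,0,-1,0,1,0,0,0,0,-1,0,1,0,0,0,0,-1,0,1]'
python3 - <<'E'
from h import *
snap('v2')
a,b=load('v1')[0],load('v2')[0]
cv2.imwrite('pics/v12.png',np.hstack([a[0:420,120:520],b[0:420,120:520]]))
E
```

```text
time_s: 13.6
eef_pos: [0.6458, -0.0849, 0.224]
tool_rot: [0.697, 0.717, 0.0, 0.0]
wrist_force: [-0.0, 0.3, 0.4]
opening: 0.0852
gripper_force: 0.0
time_s: 13.95
eef_pos: [0.6424, -0.1659, 0.2253]
tool_rot: [0.698, 0.716, -0.0, 0.0]
wrist_force: [0.5, 0.3, -1.3]
opening: 0.0853
gripper_force: 0.0
```

View pics/v12.png

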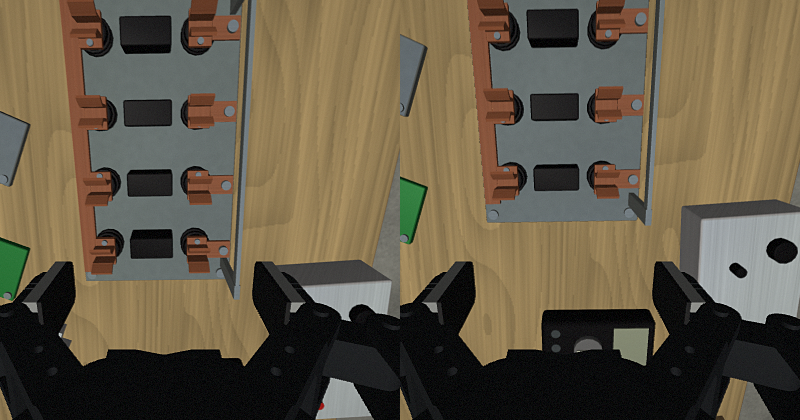

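The view shows three rests in each picture. Way 3 in v1 (268,113) and way 2 in v2 (275,106) are nearly straight below the camera. I measure these.

Run:
```python
from h import *
y0=.037
R=np.array([[np.cos(y0),-np.sin(y0)],[np.sin(y0),np.cos(y0)]])
W={1:-.178,2:-.103,3:-.028,4:.047}; pix={}
for n in ('v1','v2'):
    im,C=load(n); g=cv2.cvtColor(im,cv2.COLOR_BGR2GRAY); m=(g<42).astype(np.uint8); m[:,:215]=0;m[:,320:]=0;m[262:]=0
    m=cv2.morphologyEx(m,cv2.MORPH_OPEN,np.ones((9,9),np.uint8))
    k,l,st,ce=cv2.connectedComponentsWithStats(m)
    for i in range(1,k):
        if st[i,4]<500: continue
        c=max(cv2.findContours((l==i).astype(np.uint8),0,2)[0],key=cv2.contourArea); rc=cv2.minAreaRect(c)
        P=np.array([plane(C,p,.042)[:2] for p in cv2.boxPoints(rc)]); e=np.roll(P,-1,0)-P; L=np.linalg.norm(e,axis=1); j=L.argmax(); a=np.arctan2(e[j,1],e[j,0])
        w=min(W,key=lambda w:abs(P.mean(0)[1]-.0257-W[w])); pix[n,w]=rc[0]
        print(n,'way',w,rc[0],P.mean(0),L[:2],'yaw',(a+np.pi/2)%np.pi-np.pi/2,'board centre',P.mean(0)-R@[0,W[w]])
C1,C2=load('v1')[1],load('v2')[1]
for w in (2,3): print(w,tri(C1,pix['v1',w],C2,pix['v2',w]))
print('B', [fuse(*load(n),(.436,.156),z=z) for n,z in (('f1',.036),('f2',.036),('f1',.0),('f2',.0))])
```

```text
v1 way 4 (265.0, 34.5) [0.6233 0.0701] [0.0476 0.0318] yaw 0.027305190918904376 board centre [0.6251 0.0231]
v1 way 3 (277.0, 112.5) [ 0.6365 -0.001 ] [0.0285 0.0244] yaw 0.027348008557600778 board centre [0.6354 0.027 ]
v1 way 2 (269.0, 182.5) [ 0.6293 -0.074 ] [0.0477 0.0277] yaw 0.02739509578154653 board centre [0.6254 0.0289]
v1 way 1 (271.0, 243.0) [ 0.6326 -0.1449] [0.0481 0.0347] yaw 0.027442194364513117 board centre [0.626 0.033]
v2 way 3 (272.5, 28.0) [ 0.627  -0.0049] [0.0484 0.0324] yaw 0.02562672849804093 board centre [0.626  0.0231]
v2 way 2 (282.5, 107.0) [ 0.6385 -0.0764] [0.0316 0.0253] yaw 0.025835230617302862 board centre [0.6347 0.0265]
v2 way 1 (276.0, 177.0) [ 0.6332 -0.149 ] [0.0476 0.0286] yaw 0.026061506162946113 board centre [0.6266 0.0289]
2 (array([ 0.6338, -0.0753,  0.0381]), np.float64(0.009496646793194431))
3 (array([ 0.6313, -0.0006,  0.029 ]), np.float64(0.00967140643688718))
fuse [0.4368 0.1565] size (29.333499908447266, 70.4059829711914) yaw 1.8736282359313874 tube along/across [-0.0385  0.0396] -0.001878330077829668
fuse [0.4363 0.1563] size (29.22943115234375, 70.24769592285156) yaw 1.8816399898862404 tube along/across [-0.0034  0.0383] -0.00039882885926523107
fuse [0.4275 0.1496] size (32.346317291259766, 77.63732147216797) yaw 1.8736280361943054 tube along/across [-0.0348  0.0424] -0.012691566085439906
fuse [0.4368 0.1533] size (32.39419174194336, 77.85352325439453) yaw 1.8816353293543333 tube along/across [-0.0004  0.0413] -0.0008598017592597127
B [(array([0.4368, 0.1565]), np.float64(1.8736282359313874)), (array([0.4363, 0.1563]), np.float64(1.8816399898862404)), (array([0.4275, 0.1496]), np.float64(1.8736280361943054)), (array([0.4368, 0.1533]), np.float64(1.8816353293543333))]
```

Ways: way 1 (0.633, -0.152), way 2 (0.630, -0.077), way 3 (0.627, -0.002), board yaw 0.04. The fuse height of 0.036 agrees in both views. I fetch B.

```bash
python3 -m inch '[0,0,0.045,-0.64,1,0,1,0,0,0.089,-0.64,1,0,1,0,0,0.089,-0.64,1,0,1]'>/dev/null; python3 -m inch '[0,0,0,-0.64,1,0,1,0,0,0,-0.64,1,0,1,0,0,0,-0.64,1,0,1]' >/dev/null;  python3 -m inch '[0,0,0,-0.64,1,-0.5,1,0,0,0,-0.64,1,-0.5,1,0,0,0,-0.64,1,-0.5,1]' > /dev/null;  python3 -m inch '[0,0,0,-0.64,0.5,-0.5,1,0,0,0,-0.64,0.5,-0.5,1,0,0,0,-0.64,0.5,-0.5,1]'
python3 - <<'E'
from h import *
im,C=snap('f3'); c,a=fuse(im,C,(.436,.156)); go([*c,.009],a)
E
```

```text
time_s: 15.2
eef_pos: [0.4347, 0.1185, 0.1437]
tool_rot: [0.589, 0.808, -0.001, -0.002]
wrist_force: [0.1, -0.2, 0.5]
opening: 0.0854
gripper_force: 0.0
fuse [0.4375 0.1537] size (28.15479850769043, 74.61723327636719) yaw 1.8823083101617968 tube along/across [-0.0007  0.0409] -1.5481379752977887e-05
go [0.4375 0.1537 0.009 ] turn [ 0.     -0.0003  0.0005] shift [ 0.0029  0.4501 -1.7044] yaw now 1.8807274348496084 pos [0.4372 0.1177 0.1454] t 15.25
```

```bash
python3 -m inch '[0,0,0,-0.01,0.47,-0.4,1,0,0,0,-0.01,0.47,-0.8,1,0,0,0,-0.01,0.47,-0.8,1]'>/dev/null; python3 -m inch '[0,0,0,0,0,-0.5,1,0,0,0,0,0,-0.9,1,0,0,0,0,0,-0.9,1,0,0,0,0,0,-0.9,-1,0,0,0,0,0,-0.9,-1,0,0,0,0,0,-0.9,-1,0,0,0,0,0,-0.9,-1,0,0,0,0,0,-0.9,-1,0,0,0,0,0,-0.9,-1]' 70; python3 -m inch '[0,0,0,0,0,0.4,-1,0,0,0,0,0,0.8,-1,0,0,0,0,0,1,-1,0,0,0,0,0,1,-1]'>/dev/null; python3 -m inch '[0,0,0,0,0,0.5,-1,0,0,0,0,0,0.8,-1,0,0,0,0,0,0.8,-1]'; python3 -c "
from h import *
go([.6327,-.152,.15],.04)"
```

```text
time_s: 16.45
eef_pos: [0.4388, 0.1546, 0.0116]
tool_rot: [0.59, 0.807, 0.001, 0.001]
wrist_force: [-1.5, -1.4, 9.0]
opening: 0.0306
gripper_force: 70.9
time_s: 17.15
eef_pos: [0.4391, 0.1548, 0.1559]
tool_rot: [0.59, 0.807, 0.002, 0.002]
wrist_force: [1.6, 0.0, -3.0]
opening: 0.0309
gripper_force: 71.7
go [ 0.6327 -0.152   0.15  ] turn [ 0.0015  0.0014 -0.5854] shift [ 2.4195 -3.835  -0.0741] yaw now 1.8790416391669926 pos [0.4391 0.1548 0.1559] t 17.15
```

B is held. It goes to way 3.

```bash
python3 -m inch '[0,0,-0.047,0.3,-0.65,0,-1,0,0,-0.094,0.6,-0.65,0,-1,0,0,-0.14,0.77,-0.65,0,-1,0,0,-0.187,0.77,-0.65,0,-1,0,0,-0.195,0.77,-0.65,0,-1]'>/dev/null; python3 -m inch '[0,0,-0.047,0.3,-0.65,0,-1,0,0,-0.094,0.6,-0.65,0,-1,0,0,-0.14,0.77,-0.65,0,-1,0,0,-0.187,0.77,-0.65,0,-1,0,0,-0.195,0.77,-0.65,0,-1]'>/dev/null; python3 -m inch '[0,0,-0.047,0.3,-0.65,0,-1,0,0,-0.094,0.6,-0.65,0,-1,0,0,-0.14,0.77,-0.65,0,-1,0,0,-0.187,0.77,-0.65,0,-1,0,0,-0.195,0.77,-0.65,0,-1,0,0,-0.195,0.77,-0.65,0,-1]'; python3 -c "
from h import *
im,C=snap('p1')
go([.6247,-.002,.08],.04)"
```

```text
time_s: 18.75
eef_pos: [0.6209, -0.001, 0.1526]
tool_rot: [1.0, 0.023, -0.001, -0.0]
wrist_force: [0.7, 0.9, -3.5]
opening: 0.0306
gripper_force: 71.7
go [ 0.6247 -0.002   0.08  ] turn [-0.0001 -0.0005 -0.0022] shift [ 0.0456 -0.0126 -0.911 ] yaw now 0.046763835202291465 pos [ 0.6211 -0.001   0.1529] t 18.8
```

View pics/p1.png

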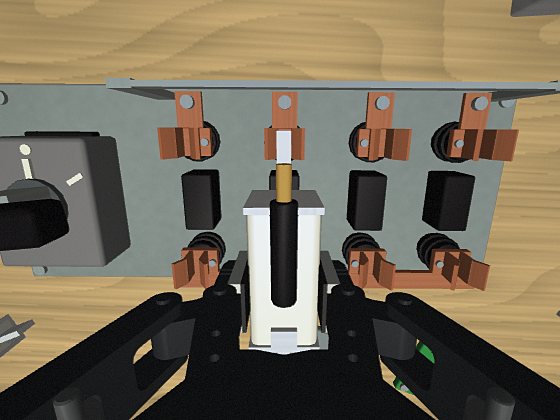

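The picture shows the pointer at the round mark (off). The blade is centred over the way 3 jaw at (285,143), with the striker forward. Lowering.

```bash
python3 -m inch '[0,0,-0.002,0.045,-0.012,-0.3,-1,0,0,-0.002,0.045,-0.012,-0.6,-1,0,0,-0.002,0.045,-0.012,-0.85,-1,0,0,-0.002,0.045,-0.012,-0.85,-1]'; python3 -m inch '[0,0,0,0,0,-0.1,-1,0,0,0,0,0,-0.2,-1,0,0,0,0,0,-0.3,-1,0,0,0,0,0,-0.3,-1]'
```

```text
time_s: 19.2
eef_pos: [0.6224, -0.0016, 0.0821]
tool_rot: [1.0, 0.019, -0.003, -0.001]
wrist_force: [0.4, 0.5, -3.7]
opening: 0.0307
gripper_force: 71.6
time_s: 19.6
eef_pos: [0.6248, -0.0023, 0.0607]
tool_rot: [1.0, 0.018, -0.001, -0.0]
wrist_force: [-0.2, 0.1, -3.8]
opening: 0.0311
gripper_force: 71.7
```

```bash
python3 -m inch '[0,0,0,0,0,-0.05,-1,0,0,0,0,0,-0.08,-1,0,0,0,0,0,-0.08,-1,0,0,0,0,0,-0.08,0.3,0,0,0,0,0,-0.08,0.3,0,0,0,0,0,-0.08,0.3,0,0,0,0,0,-0.08,0.3]'; python3 -m inch '[0,0,0,0,0,0.4,0.3,0,0,0,0,0,0.8,0.3,0,0,0,0,0,1,0.3,0,0,0,0,0,1,0.3]' >/dev/null; python3 -m inch '[0,0,0,0,0,0.5,1,0,0,0,0,0,0.8,1,0,0,0,0,0,0.8,1]'; python3 -c "
from h import *
im,C=snap('p2'); go([.43,.29,.2],1.84); cv2.imwrite('pics/p2c.png',cv2.resize(im[60:300,140:420],(700,600)))"
```

```text
time_s: 20.3
eef_pos: [0.6261, -0.0025, 0.0559]
tool_rot: [1.0, 0.017, 0.001, 0.0]
wrist_force: [0.7, -0.0, 0.4]
opening: 0.0556
gripper_force: 0.0
time_s: 21.0
eef_pos: [0.6274, -0.0027, 0.202]
tool_rot: [1.0, 0.017, 0.003, 0.001]
wrist_force: [0.9, 0.3, 0.8]
opening: 0.0852
gripper_force: 0.0
go [0.43 0.29 0.2 ] turn [-0.0005  0.0005  0.5746] shift [-2.4521  3.6564  0.0038] yaw now 0.03474987856919295 pos [ 0.6262 -0.0025  0.1997] t 21.05
```

View pics/p2c.png

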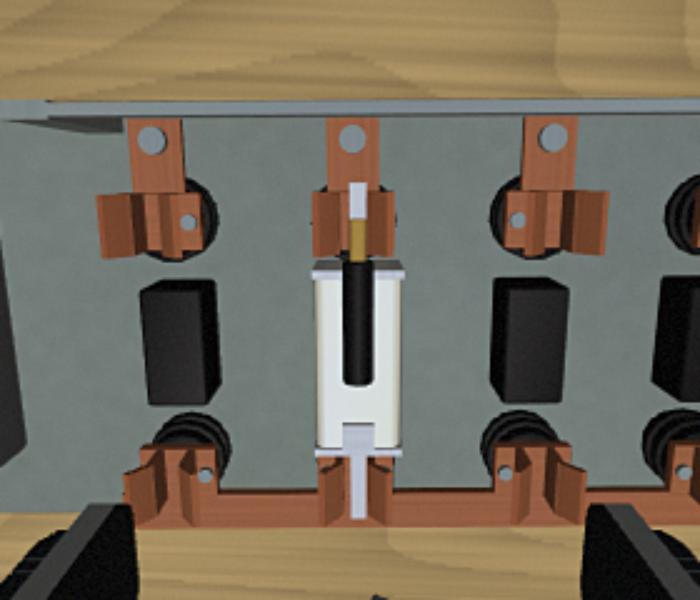

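Link B sits level in way 3, with its blades in both jaws at crop (358,215) and (358,490) and the striker toward the trip bar. Now fuse A.

```bash
python3 -m inch '[0,0,0.04,-0.43,0.73,0,1,0,0,0.08,-0.43,0.73,0,1,0,0,0.115,-0.43,0.73,0,1]'>/dev/null; python3 -m inch '[0,0,0.04,-0.43,0.73,0,1,0,0,0.08,-0.43,0.73,0,1,0,0,0.115,-0.43,0.73,0,1]'>/dev/null; python3 -m inch '[0,0,0.04,-0.43,0.73,0,1,0,0,0.08,-0.43,0.73,0,1,0,0,0.115,-0.43,0.73,0,1]'>/dev/null; python3 -m inch '[0,0,0.04,-0.43,0.73,0,1,0,0,0.08,-0.43,0.73,0,1,0,0,0.115,-0.43,0.73,0,1]'>/dev/null; python3 -m inch '[0,0,0.04,-0.43,0.73,0,1,0,0,0.08,-0.43,0.73,0,1,0,0,0.115,-0.43,0.73,0,1,0,0,0.115,-0.43,0.73,0,1]'
python3 - <<'E'
from h import *
im,C=snap('a1')
for t in (120,135,150): c,a=fuse(im,C,(.445,.329),thr=t)
go([*c,.012],a+np.pi)
E
```

```text
time_s: 22.65
eef_pos: [0.4519, 0.2896, 0.1967]
tool_rot: [0.604, 0.797, -0.002, -0.001]
wrist_force: [0.4, -0.2, 0.1]
opening: 0.0852
gripper_force: 0.0
fuse [0.4432 0.3286] size (30.192211151123047, 69.45797729492188) yaw -1.131294785520092 tube along/across [-0.0037  0.0383] 0.00018148117494633985
fuse [0.4426 0.3295] size (29.525407791137695, 67.2623062133789) yaw -1.1311379586214017 tube along/across [-0.0026  0.0394] 0.0003372986823760762
fuse [0.4423 0.3293] size (28.60319709777832, 67.26176452636719) yaw -1.131035426919432 tube along/across [-0.0026  0.0394] 0.0006801100285628737
go [0.4423 0.3293 0.012 ] turn [ 0.0005 -0.0011  0.0545] shift [-0.1252  0.5003 -2.3127] yaw now 1.8393396698958193 pos [0.4523 0.2893 0.197 ] t 22.7
```

```bash
python3 -m inch '[0,0,0.04,-0.115,0.49,-0.5,0.5,0,0,0.0545,-0.115,0.49,-0.9,0.5,0,0,0.0545,-0.115,0.49,-0.9,0.5]'>/dev/null; python3 -m inch '[0,0,0,0,0,-0.5,0.5,0,0,0,0,0,-0.8,0.5,0,0,0,0,0,-0.8,0.5]'; python3 -c "
from h import *
go([.443,.3288,.0115],2.0106)"
```

```text
time_s: 23.3
eef_pos: [0.4425, 0.3268, 0.0607]
tool_rot: [0.537, 0.844, -0.003, -0.002]
wrist_force: [-0.1, -0.8, -1.1]
opening: 0.0644
gripper_force: 0.0
go [0.443  0.3288 0.0115] turn [ 0.001  -0.0019  0.0007] shift [ 0.0067  0.025  -0.6153] yaw now 2.0082840987790647 pos [0.4425 0.3268 0.0607] t 23.3
```

```bash
python3 -m inch '[0,0,0,0.005,0.015,-0.3,0.5,0,0,0,0.005,0.015,-0.6,0.5,0,0,0,0.005,0.015,-0.6,0.5,0,0,0,0.005,0.015,-0.6,-1,0,0,0,0.005,0.015,-0.6,-1,0,0,0,0.005,0.015,-0.6,-1,0,0,0,0.005,0.015,-0.6,-1,0,0,0,0.005,0.015,-0.6,-1]' 70; python3 -c "
from h import *
print(r.get_obs()['eef_pos'])"; python3 -m inch '[0,0,0,0,0,0.4,-1,0,0,0,0,0,0.8,-1,0,0,0,0,0,1,-1,0,0,0,0,0,1,-1]'>/dev/null; python3 -m inch '[0,0,0,0,0,0.5,-1,0,0,0,0,0,0.8,-1,0,0,0,0,0,0.8,-1]'; python3 -c "
from h import *
go([.6297,-.077,.155],.04+np.pi)"
```

```text
time_s: 24.1
eef_pos: [0.4463, 0.3305, 0.0178]
tool_rot: [0.535, 0.845, 0.001, 0.001]
wrist_force: [-1.4, -2.0, 7.5]
opening: 0.0306
gripper_force: 71.3
[0.4463 0.3305 0.0178]
time_s: 24.8
eef_pos: [0.4468, 0.3309, 0.1622]
tool_rot: [0.535, 0.845, 0.003, 0.002]
wrist_force: [0.5, 1.0, -3.5]
opening: 0.0305
gripper_force: 71.3
go [ 0.6297 -0.077   0.155 ] turn [-0.0018  0.0011  0.3722] shift [ 2.2866 -5.0989 -0.0906] yaw now 2.0123043212831844 pos [0.4468 0.3309 0.1622] t 24.8
```

A is held, with TCP at 0.0178 above its base. It goes to way 2.

```bash
python3 -m inch '[0,0,0.04,0.2,-0.43,0,-1,0,0,0.062,0.38,-0.85,0,-1]'>/dev/null; python3 -m inch '[0,0,0.04,0.2,-0.43,0,-1,0,0,0.062,0.38,-0.85,0,-1]'>/dev/null; python3 -m inch '[0,0,0.04,0.2,-0.43,0,-1,0,0,0.062,0.38,-0.85,0,-1]'>/dev/null; python3 -m inch '[0,0,0.04,0.2,-0.43,0,-1,0,0,0.062,0.38,-0.85,0,-1]'>/dev/null; python3 -m inch '[0,0,0.04,0.2,-0.43,0,-1,0,0,0.062,0.38,-0.85,0,-1]'>/dev/null; python3 -m inch '[0,0,0.04,0.2,-0.43,0,-1,0,0,0.062,0.38,-0.85,0,-1,0,0,0.062,0.38,-0.85,0,-1,0,0,0.062,0.38,-0.85,0,-1]'
python3 - <<'E'
from h import *
im,C=snap('p3')
go([.6297,-.077,.155],.04+np.pi); print(r.get_obs()['q'][5])
hsv=cv2.cvtColor(im,cv2.COLOR_BGR2HSV)
# copper mask near the forward (camera side) jaw of way 2: x -0.052
for sx in (-.052,.052):
  q=proj(C,(.6297+sx,-.077+sx*.04,.073)); print('jaw expect',q)
m=((hsv[...,0]<14)&(hsv[...,1]>110)&(hsv[...,2]>60)).astype(np.uint8)
k,l,st,ce=cv2.connectedComponentsWithStats(m)
for i in range(1,k):
    if st[i,4]>80: print(st[i],ce[i])
E
```

```text
time_s: 26.2
eef_pos: [0.6258, -0.0785, 0.1562]
tool_rot: [-0.018, 1.0, 0.001, -0.002]
wrist_force: [-0.4, -0.2, -4.5]
opening: 0.0303
gripper_force: 71.2
go [ 0.6297 -0.077   0.155 ] turn [-0.0005 -0.0013  0.0006] shift [ 0.05    0.0066 -0.0202] yaw now -3.1035145865522407 pos [ 0.6257 -0.0775  0.1566] t 26.25
-1.9204276950095622
jaw expect [285.7624 158.8472]
jaw expect [285.8576 284.1326]
[  162   123   352    53 11287] [340.0198 143.4623]
[ 178  259   45   42 1070] [198.315  276.6626]
[350 259  20  38 310] [360.3226 279.1161]
[ 429  258   59   49 1661] [456.3865 279.1023]
[382 272  15  24 235] [389.1106 283.7702]
```

```bash
python3 -m inch '[0,0,0,0.05,0.006,-0.4,-1,0,0,0,0.05,0.006,-0.8,-1,0,0,0,0.05,0.006,-0.8,-1,0,0,0,0.05,0.006,-0.8,-1]'; python3 -m inch '[0,0,0,0,0,-0.1,-1,0,0,0,0,0,-0.2,-1,0,0,0,0,0,-0.28,-1,0,0,0,0,0,-0.28,-1]'
```

```text
time_s: 26.65
eef_pos: [0.6301, -0.0761, 0.0944]
tool_rot: [-0.02, 1.0, 0.001, -0.001]
wrist_force: [-0.2, -0.9, -2.7]
opening: 0.0304
gripper_force: 71.1
time_s: 27.05
eef_pos: [0.6305, -0.0773, 0.0719]
tool_rot: [-0.02, 1.0, 0.0, -0.001]
wrist_force: [-0.2, -0.2, -4.1]
opening: 0.0303
gripper_force: 71.3
```

```bash
python3 -m inch '[0,0,0,0,0,-0.08,-1,0,0,0,0,0,-0.13,-1,0,0,0,0,0,-0.13,-1]'; python3 -m inch '[0,0,0,0,0,0,0.3,0,0,0,0,0,0,0.3,0,0,0,0,0,0,0.3,0,0,0,0,0,0,0.3,0,0,0,0,0,0.4,0.3,0,0,0,0,0,0.8,0.3,0,0,0,0,0,1,0.3,0,0,0,0,0,1,0.3]' >/dev/null; python3 -m inch '[0,0,0,0,0,0.6,1,0,0,0,0,0,0.6,1,0,0,0,0,0,0.6,1]'
python3 - <<'E'
from h import *
im,C=snap('p4'); 
for n,X in (('w2',(.63,-.077)),('w3',(.627,-.002))): fuse(im,C,X,z=.078,thr=120,rad=60)
T,S=cam('top'),cam('scene'); 
im=read_camera('scene')[:,:,::-1].copy(); cv2.imwrite('pics/sc2.png',im)
it=read_camera('top')[:,:,::-1].copy(); cv2.imwrite('pics/tp2.png',it)
for I,K,n in ((im,S,'scene'),(it,T,'top')):
    hsv=cv2.cvtColor(I,cv2.COLOR_BGR2HSV); m=((hsv[...,2]>160)&(hsv[...,1]<45)).astype(np.uint8)
    k,l,st,ce=cv2.connectedComponentsWithStats(m)
    for i in range(1,k):
        P=plane(K,ce[i],.036)
        if 40<st[i,4]<900 and .3<P[0]<.75: print(n,st[i],ce[i],P[:2])
go([.489,-.341,.2],0)
E
```

```text
time_s: 27.35
eef_pos: [0.6307, -0.0775, 0.0616]
tool_rot: [-0.02, 1.0, 0.0, -0.001]
wrist_force: [-0.2, 0.4, -3.3]
opening: 0.0303
gripper_force: 71.2
time_s: 28.45
eef_pos: [0.6315, -0.0776, 0.1905]
tool_rot: [-0.02, 1.0, -0.0, 0.001]
wrist_force: [-0.2, -0.4, -0.6]
opening: 0.0853
gripper_force: 0.0
fuse [ 0.622  -0.0785] size (87.02006530761719, 30.569015502929688) yaw 0.042566755957768265 tube along/across [-0.0304  0.0494] -9.470932037439909e-06
fuse [ 0.6176 -0.0039] size (84.07568359375, 30.912614822387695) yaw 0.03797933198324177 tube along/across [-0.0355  0.0476] 0.005256416016288666
scene [119 181  26  12  63] [131.6508 186.4127] [ 0.5357 -0.556 ]
scene [174 189  14  11  58] [180.9655 194.    ] [ 0.4961 -0.3756]
scene [228 222  17  17 102] [235.549  229.7451] [ 0.5784 -0.1053]
scene [245 228  23  19 130] [258.3154 236.9692] [ 0.5771 -0.0283]
top [291 153  10  13  58] [295.9138 159.1034] [ 0.6425 -0.0803]
top [404 156  29  21 209] [412.9282 168.6842] [ 0.5949 -0.4924]
top [370 194  21  13 121] [381.0661 200.7521] [ 0.4838 -0.3738]
go [ 0.489 -0.341  0.2  ] turn [ 0.0018 -0.0006  0.9875] shift [-1.7621 -3.2978  0.1492] yaw now -3.10221233761994 pos [ 0.63   -0.0772  0.1881] t 28.6
```

Fuse C has been knocked: it is now near (0.49, -0.375) instead of (0.489, -0.341). Links A and B show the same apparent width at z 0.078, so both are seated alike. I go to C and measure it afresh.

```bash
python3 -m inch '[0,0,-0.04,-0.39,-0.84,0.03,1,0,0,-0.08,-0.39,-0.84,0.03,1,0,0,-0.126,-0.39,-0.84,0.03,1]'>/dev/null; python3 -m inch '[0,0,-0.04,-0.39,-0.84,0.03,1,0,0,-0.08,-0.39,-0.84,0.03,1,0,0,-0.126,-0.39,-0.84,0.03,1]'>/dev/null; python3 -m inch '[0,0,-0.04,-0.39,-0.84,0.03,1,0,0,-0.08,-0.39,-0.84,0.03,1,0,0,-0.126,-0.39,-0.84,0.03,1]'>/dev/null; python3 -m inch '[0,0,-0.04,-0.39,-0.84,0.03,1,0,0,-0.08,-0.39,-0.84,0.03,1,0,0,-0.126,-0.39,-0.84,0.03,1]'>/dev/null; python3 -m inch '[0,0,-0.04,-0.39,-0.84,0.03,1,0,0,-0.08,-0.39,-0.84,0.03,1,0,0,-0.126,-0.39,-0.84,0.03,1,0,0,-0.126,-0.39,-0.84,0.03,1]'
python3 - <<'E'
from h import *
im,C=snap('c1')
for t in (120,135,150): c,a=fuse(im,C,(.49,-.375),thr=t,rad=85)
print(proj(C,[*c,.036]))
go([*c,.012],a); go([*c,.012],a+np.pi)
E
```

```text
time_s: 30.2
eef_pos: [0.4741, -0.4137, 0.2005]
tool_rot: [0.826, 0.564, -0.0, -0.002]
wrist_force: [0.5, -0.8, -0.5]
opening: 0.0854
gripper_force: 0.0
fuse [ 0.4926 -0.3563] size (96.77298736572266, 30.53689956665039) yaw 1.2297401996905535 tube along/across [-0.0166  0.025 ] -0.0001103018229766817
fuse [ 0.4924 -0.3567] size (95.90518188476562, 30.065711975097656) yaw 1.2345762339140283 tube along/across [-0.0162  0.0254] -0.00019560771792644574
fuse [ 0.4879 -0.3686] size (70.05924224853516, 29.150636672973633) yaw 1.2346643845461092 tube along/across [-0.0034  0.0382] -0.0005538883899790896
[280.6013 150.7859]
go [ 0.4879 -0.3686  0.012 ] turn [-0.0008 -0.0006  0.0097] shift [ 0.1675  0.5559 -2.3588] yaw now 1.2041949472937181 pos [ 0.4745 -0.4131  0.2007] t 30.25
go [ 0.4879 -0.3686  0.012 ] turn [-0.0009  0.0012 -0.9903] shift [ 0.1675  0.5559 -2.3588] yaw now 1.2041949472937181 pos [ 0.4745 -0.4131  0.2007] t 30.25
```

```bash
python3 -m inch '[0,0,0.01,0.165,0.555,-0.5,0.5,0,0,0.01,0.165,0.555,-0.9,0.5,0,0,0.01,0.165,0.555,-0.9,0.5]'>/dev/null; python3 -m inch '[0,0,0,0,0,-0.5,0.5,0,0,0,0,0,-0.9,0.5,0,0,0,0,0,-0.9,0.5]'>/dev/null; python3 -m inch '[0,0,0,0,0,-0.3,0.5,0,0,0,0,0,-0.55,0.5,0,0,0,0,0,-0.55,0.5,0,0,0,0,0,-0.55,-1,0,0,0,0,0,-0.55,-1,0,0,0,0,0,-0.55,-1,0,0,0,0,0,-0.55,-1,0,0,0,0,0,-0.55,-1,0,0,0,0,0,-0.55,-1]' 70;  python3 -m inch '[0,0,0,0,0,0.4,-1,0,0,0,0,0,0.8,-1,0,0,0,0,0,1,-1,0,0,0,0,0,1,-1]'>/dev/null; python3 -m inch '[0,0,0,0,0,0.5,-1,0,0,0,0,0,0.8,-1,0,0,0,0,0,0.8,-1]'; python3 -c "
from h import *
go([.6327,-.152,.155],.04)"
```

```text
time_s: 31.75
eef_pos: [0.4896, -0.3706, 0.0172]
tool_rot: [0.816, 0.578, 0.0, 0.002]
wrist_force: [-0.8, 0.3, 6.1]
opening: 0.0306
gripper_force: 71.5
time_s: 32.45
eef_pos: [0.4897, -0.3705, 0.161]
tool_rot: [0.816, 0.578, 0.0, 0.003]
wrist_force: [0.4, -0.6, -3.2]
opening: 0.0305
gripper_force: 71.1
go [ 0.6327 -0.152   0.155 ] turn [ 0.0018  0.0002 -0.3799] shift [ 1.787   2.7317 -0.0751] yaw now 1.2334257110879367 pos [ 0.4897 -0.3705  0.161 ] t 32.45
```

```bash
python3 -m inch '[0,0,-0.04,0.3,0.45,0,-1,0,0,-0.08,0.59,0.91,0,-1,0,0,-0.127,0.59,0.91,0,-1]'>/dev/null; python3 -m inch '[0,0,-0.04,0.3,0.45,0,-1,0,0,-0.08,0.59,0.91,0,-1,0,0,-0.127,0.59,0.91,0,-1]'>/dev/null; python3 -m inch '[0,0,-0.04,0.3,0.45,0,-1,0,0,-0.08,0.59,0.91,0,-1,0,0,-0.127,0.59,0.91,0,-1,0,0,-0.127,0.59,0.91,0,-1,0,0,-0.127,0.59,0.91,0,-1]'
python3 - <<'E'
from h import *
go([.632,-.152,.08],.04)
E
```

```text
time_s: 33.55
eef_pos: [0.6287, -0.1506, 0.1559]
tool_rot: [1.0, 0.02, -0.002, -0.001]
wrist_force: [-0.8, 0.7, -3.0]
opening: 0.0303
gripper_force: 70.9
go [ 0.632 -0.152  0.08 ] turn [-0.0004 -0.0011 -0.    ] shift [ 0.0412 -0.0175 -0.949 ] yaw now 0.04015724116180938 pos [ 0.6287 -0.1506  0.1559] t 33.55
```

```bash
python3 -m inch '[0,0,0,0.03,-0.017,-0.4,-1,0,0,0,0.03,-0.017,-0.8,-1,0,0,0,0.03,-0.017,-0.8,-1,0,0,0,0.03,-0.017,-0.8,-1]'; python3 -m inch '[0,0,0,0,0,-0.1,-1,0,0,0,0,0,-0.2,-1,0,0,0,0,0,-0.28,-1,0,0,0,0,0,-0.28,-1]'
```

```text
time_s: 33.95
eef_pos: [0.6313, -0.1527, 0.0936]
tool_rot: [1.0, 0.018, -0.001, -0.001]
wrist_force: [1.1, -0.8, -1.9]
opening: 0.0306
gripper_force: 70.8
time_s: 34.35
eef_pos: [0.6317, -0.1518, 0.0711]
tool_rot: [1.0, 0.018, -0.001, -0.0]
wrist_force: [-0.9, -0.2, -3.7]
opening: 0.0308
gripper_force: 71.0
```

```bash
python3 -m inch '[0,0,0,0,0,-0.08,-1,0,0,0,0,0,-0.13,-1,0,0,0,0,0,-0.13,-1]'; python3 -m inch '[0,0,0,0,0,0,0.3,0,0,0,0,0,0,0.3,0,0,0,0,0,0,0.3,0,0,0,0,0,0,0.3,0,0,0,0,0,0.4,0.3,0,0,0,0,0,0.8,0.3,0,0,0,0,0,1,0.3,0,0,0,0,0,1,0.3]' >/dev/null; python3 -m inch '[0,0,0,-0.3,0.9,0.8,1,0,0,0,-0.3,0.9,0.8,1,0,0,0,-0.3,0.9,0.8,1]'
python3 - <<'E'
from h import *
im,C=snap('p5'); 
for X in ((.633,-.152),(.63,-.077),(.627,-.002)): fuse(im,C,X,z=.078,thr=150,rad=45)
hsv=cv2.cvtColor(im,cv2.COLOR_BGR2HSV)
print('shaft',proj(C,(.6185,.1976,.13)))
go([.619,.1985,.2],1.72)
E
```

```text
time_s: 34.65
eef_pos: [0.6319, -0.1518, 0.0608]
tool_rot: [1.0, 0.018, -0.001, -0.0]
wrist_force: [0.7, -0.1, -3.0]
opening: 0.0304
gripper_force: 71.0
time_s: 35.75
eef_pos: [0.6091, -0.0767, 0.2088]
tool_rot: [1.0, 0.02, 0.002, 0.0]
wrist_force: [0.6, -0.1, 0.0]
opening: 0.0858
gripper_force: 0.0
fuse [ 0.6335 -0.1525] size (68.942138671875, 29.91273307800293) yaw 0.0359685205245559 tube along/across [-0.0469  0.037 ] -0.0013858556381349462
fuse [ 0.6306 -0.0789] size (69.13082885742188, 29.553144454956055) yaw 0.02809284994021599 tube along/across [-0.0458  0.0379] 0.0005203868250248108
fuse [ 0.6285 -0.0039] size (68.88227081298828, 30.10782241821289) yaw 0.03553937292083553 tube along/across [-0.0468  0.0369] 0.0056846874897971906
shaft [-78.5015 194.962 ]
go [0.619  0.1985 0.2   ] turn [-0.0005  0.0007  0.5351] shift [ 0.1281  3.4605 -0.084 ] yaw now 0.03908168912717039 pos [ 0.6088 -0.0783  0.2067] t 35.8
```

All three bodies read 69 x 30 mm on the plane z 0.078, at 75 mm pitch with matching yaw, so they are seated. Now the handle.

```bash
python3 -m inch '[0,0,0.045,0.03,0.43,0,1,0,0,0.09,0.03,0.86,0,1,0,0,0.134,0.03,0.86,0,1]'>/dev/null; python3 -m inch '[0,0,0.045,0.03,0.43,0,1,0,0,0.09,0.03,0.86,0,1,0,0,0.134,0.03,0.86,0,1]'>/dev/null; python3 -m inch '[0,0,0.045,0.03,0.43,0,1,0,0,0.09,0.03,0.86,0,1,0,0,0.134,0.03,0.86,0,1]'>/dev/null; python3 -m inch '[0,0,0.045,0.03,0.43,0,1,0,0,0.09,0.03,0.86,0,1,0,0,0.134,0.03,0.86,0,1,0,0,0.134,0.03,0.86,0,1]'
python3 - <<'E'
from h import *
im,C=snap('k1'); g=cv2.cvtColor(im,cv2.COLOR_BGR2GRAY)
q=proj(C,(.6193,.1985,.13)); print('expect',q)
m=(g<45).astype(np.uint8); m[260:]=0
for c in cv2.findContours(m,0,2)[0]:
    if cv2.contourArea(c)>1500:
        rc=cv2.minAreaRect(c); P=np.array([plane(C,p,.13)[:2] for p in cv2.boxPoints(rc)]); e=np.roll(P,-1,0)-P; L=np.linalg.norm(e,axis=1); j=L.argmax()
        print(rc,P.mean(0),L[:2],np.mod(np.arctan2(e[j,1],e[j,0]),np.pi))
go([.6193,.1985,.108],1.72)
E
```

```text
time_s: 37.1
eef_pos: [0.6172, 0.1952, 0.2027]
tool_rot: [0.652, 0.759, -0.002, -0.001]
wrist_force: [-1.0, -0.5, 0.5]
opening: 0.0856
gripper_force: 0.0
expect [288.063  218.7579]
((292.0, 201.0), (116.0, 102.0), 90.0) [0.6204 0.2101] [0.0717 0.0885] 1.6843548213524684
((404.25, 54.749977111816406), (74.95333099365234, 88.38835906982422), 45.0) [0.6768 0.3193] [0.0509 0.048 ] 0.9642450278070402
((529.1210327148438, 53.412803649902344), (62.1605110168457, 110.8389892578125), 17.35402488708496) [0.7567 0.3317] [0.0619 0.0404] 1.6289971395249294
go [0.6193 0.1985 0.108 ] turn [ 0.0003 -0.0011  0.0009] shift [ 0.0242  0.0497 -1.1892] yaw now 1.7171848912142178 pos [0.6174 0.1945 0.2031] t 37.15
```

```bash
python3 -m inch '[0,0,0,0.024,0.05,-0.6,1,0,0,0,0.024,0.05,-0.6,1,0,0,0,0.024,0.05,-0.6,1]'; python3 -m inch '[0,0,0,0,0,-0.3,1,0,0,0,0,0,-0.57,1,0,0,0,0,0,-0.57,1,0,0,0,0,0,-0.57,-1,0,0,0,0,0,-0.57,-1,0,0,0,0,0,-0.57,-1,0,0,0,0,0,-0.57,-1,0,0,0,0,0,-0.57,-1,0,0,0,0,0,-0.57,-1]' 70; python3 -c "
from h import *
o=r.get_obs();print(o['torque'],yaw(),o['wrist_force'])"
```

```text
time_s: 37.45
eef_pos: [0.6188, 0.1979, 0.1559]
tool_rot: [0.654, 0.757, -0.002, -0.001]
wrist_force: [-0.5, 0.3, 1.0]
opening: 0.0852
gripper_force: 0.0
time_s: 38.35
eef_pos: [0.6201, 0.1992, 0.1136]
tool_rot: [0.652, 0.758, 0.0, 0.0]
wrist_force: [-3.9, -1.1, 6.3]
opening: 0.0245
gripper_force: 69.0
[-0.1708  0.5569 -0.0613] 1.7202991268872623 [-3.9418 -1.1354  6.3008]
```

```bash
python3 -m inch '[0,0,0,0,0,0,0,0,0,0,0,0,0,0,0,0,0,0,0,-0.06,0,0,0,0,0,0,-0.1,0,0,0,0,0,0,-0.1,-1,0,0,0,0,0,-0.1,-1,0,0,0,0,0,-0.1,-1,0,0,0,0,0,-0.1,-1,0,0,0,0,0,-0.1,-1]' 70; python3 -c "
from h import *
o=r.get_obs();print(o['torque'],yaw(),o['wrist_force'])"
```

```text
time_s: 39.25
eef_pos: [0.6194, 0.199, 0.1035]
tool_rot: [0.652, 0.758, -0.001, -0.0]
wrist_force: [-1.4, 0.5, -3.4]
opening: 0.0249
gripper_force: 68.8
[-0.1142  0.2106  0.0663] 1.7202284568984725 [-1.4489  0.5458 -3.3586]
```

```bash
python3 -m inch '[0,0,-0.04,0,0,0,-1,0,0,-0.08,0,0,0,-1,0,0,-0.12,0,0,0,-1,0,0,-0.16,0,0,0,-1,0,0,-0.2,0,0,0,-1,0,0,-0.24,0,0,0,-1,0,0,-0.28,0,0,0,-1,0,0,-0.32,0,0,0,-1,0,0,-0.36,0,0,0,-1,0,0,-0.38,0,0,0,-1,0,0,-0.38,0,0,0,-1]'; python3 -c "
from h import *
o=r.get_obs();print(o['torque'],yaw())"; python3 -m inch '[0,0,-0.015,0,0,0,-1,0,0,-0.025,0,0,0,-1,0,0,-0.025,0,0,0,-1]'; python3 -c "
from h import *
o=r.get_obs();print(o['torque'],yaw())"
```

```text
time_s: 40.35
eef_pos: [0.6193, 0.199, 0.1038]
tool_rot: [0.966, 0.26, -0.001, -0.0]
wrist_force: [-2.7, -0.8, -1.7]
opening: 0.0249
gripper_force: 69.1
[-0.1756  0.5237  0.0483] 0.5262137010364324
time_s: 40.65
eef_pos: [0.6193, 0.199, 0.1038]
tool_rot: [0.975, 0.223, -0.001, 0.0]
wrist_force: [-3.7, -0.6, -2.1]
opening: 0.0247
gripper_force: 69.1
[-0.2565  0.6432  0.1674] 0.4495536828075771
```

```bash
python3 -m inch '[0,0,-0.015,0,0,0,-1,0,0,-0.025,0,0,0,-1,0,0,-0.025,0,0,0,-1]'; python3 -c "
from h import *
o=r.get_obs();print(o['torque'],yaw())"
```

```text
time_s: 40.95
eef_pos: [0.6193, 0.199, 0.1038]
tool_rot: [0.983, 0.185, -0.001, 0.0]
wrist_force: [-4.3, -1.6, -2.3]
opening: 0.0253
gripper_force: 69.2
[-0.2155  0.7208  0.8742] 0.3725104269164943
```

Torque is at the on stop. Back off within the play and lift off.

```bash
python3 -m inch '[0,0,0.015,0,0,0,-1,0,0,0.03,0,0,0,-1,0,0,0.03,0,0,0.1,-1,0,0,0.03,0,0,0.2,-1,0,0,0.03,0,0,0.3,-1,0,0,0.03,0,0,0.4,-1,0,0,0.03,0,0,0.6,-1,0,0,0.03,0,0,0.9,-1,0,0,0.03,0,0,0.9,-1]'; python3 -m inch '[0,0,0,-1,-0.3,0,-1,0,0,0,-1,-0.3,0,-1,0,0,0,-1,-0.3,0,-1]'
python3 - <<'E'
from h import *
im,C=snap('k2')
b=np.array([.6185,.1975,.064])
hsv=cv2.cvtColor(im,cv2.COLOR_BGR2HSV); m=((hsv[...,2]>180)&(hsv[...,1]<60)).astype(np.uint8)
k,l,st,ce=cv2.connectedComponentsWithStats(m)
for i in range(1,k):
    P=plane(C,ce[i],.06)
    if st[i,4]>8 and np.linalg.norm(P[:2]-b[:2])<.07: d=P-b; print(st[i],ce[i],P[:2],'dir',np.arctan2(d[1],d[0]),np.linalg.norm(d[:2]))
# park pin from f2 view and v1
im2,C2=load('f2'); 
go([.436,-.038,.16],.45)
E
```

```text
time_s: 41.85
eef_pos: [0.6231, 0.1996, 0.1818]
tool_rot: [0.973, 0.23, 0.005, 0.0]
wrist_force: [0.6, 0.1, -2.4]
opening: 0.025
gripper_force: 69.3
time_s: 42.15
eef_pos: [0.5351, 0.1745, 0.1742]
tool_rot: [0.973, 0.23, -0.003, -0.0]
wrist_force: [0.6, -0.1, -2.7]
opening: 0.025
gripper_force: 69.3
[324  41  11  13  99] [328.9293  47.0808] [0.6653 0.2003] dir 0.05940784741759792 0.04686041744486007
[334  92  29  14 217] [347.553   98.5023] [0.6395 0.1689] dir -0.9373026017701935 0.03548200569347243
go [ 0.436 -0.038  0.16 ] turn [ 0.     -0.0004 -0.0043] shift [-1.2747 -2.6613 -0.1935] yaw now 0.4634215868119087 pos [0.538  0.1749 0.1755] t 42.2
```

The switch shows on: the pointer and bar mark are merged at direction -0.94, and only the round mark is at 0.06. Next I measure the park from the stored views.

Run:
```python
from h import *
V={}
for n in ('w1','w2','w3','f2'):
    im,C=load(n); hsv=cv2.cvtColor(im,cv2.COLOR_BGR2HSV); q=proj(C,(.4363,-.0382,.01)); 
    m=((hsv[...,1]<70)&(hsv[...,2]>70)&(hsv[...,2]<190)).astype(np.uint8); m0=0*m; cv2.circle(m0,(int(q[0]),int(q[1])),62 if n=='f2' else 48,1,-1); m=cv2.morphologyEx(m*m0,cv2.MORPH_OPEN,np.ones((3,3),np.uint8))
    c=max(cv2.findContours(m,0,2)[0],key=cv2.contourArea); rc=cv2.minAreaRect(c)
    P=np.array([plane(C,p,.01)[:2] for p in cv2.boxPoints(rc)]); e=np.roll(P,-1,0)-P; V[n]=(C,rc[0])
    print(n,q,rc,P.mean(0),np.linalg.norm(e,axis=1)[:2])
    # pin: dark/edges
print(tri(*V['w1'],*V['w3']),tri(*V['w1'],*V['w2']),tri(*V['w2'],*V['f2']))
a=[cv2.resize(load(n)[0][int(proj(load(n)[1],(.4363,-.0382,.01))[1])-50:,int(proj(load(n)[1],(.4363,-.0382,.01))[0])-50:][:100,:100],(400,400),interpolation=2) for n in ('w1','w2')]
cv2.imwrite('pics/pk.png',np.hstack(a)); print([proj(load(n)[1],(.4363,-.0382,.01)) for n in ('w1','w2')])
```

```text
w1 [149.237  185.5635] ((148.36985778808594, 184.51368713378906), (60.276180267333984, 51.96626281738281), 20.556045532226562) [ 0.4369 -0.0371] [0.0788 0.082 ]
w2 [313.7926 247.5385] ((314.2241516113281, 247.1896514892578), (52.551780700683594, 49.580657958984375), 21.801406860351562) [ 0.4359 -0.0389] [0.0794 0.0804]
w3 [469.7374 247.0538] ((470.2461853027344, 246.5692596435547), (49.11774826049805, 58.048248291015625), 29.744882583618164) [ 0.4358 -0.0389] [0.0869 0.0804]
f2 [261.794  298.8975] ((262.7170104980469, 298.5094299316406), (60.608238220214844, 54.19774627685547), 29.05460548400879) [ 0.4377 -0.0386] [0.0798 0.0816]
(array([ 0.4379, -0.0378,  0.0116]), np.float64(0.00037665527644125757)) (array([ 0.4383, -0.0385,  0.0132]), np.float64(0.0002438549300913319)) (array([ 0.437 , -0.0386,  0.009 ]), np.float64(0.0012652376471006775))
[array([149.237 , 185.5635]), array([313.7926, 247.5385])]
```

View pics/pk.png

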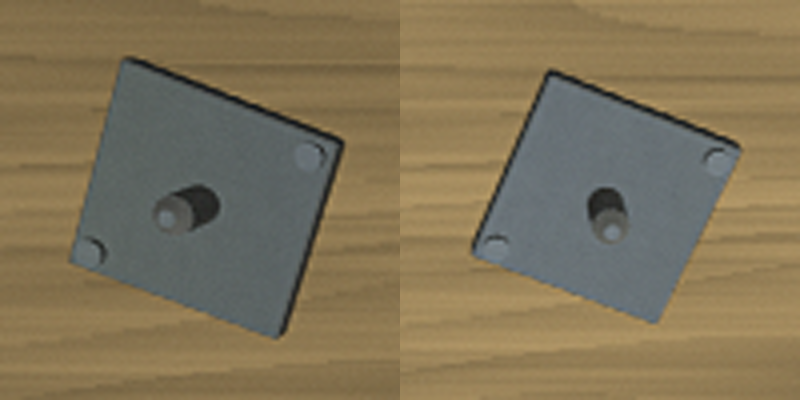

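Pin tip at w1 (140.5,189.3) and w2 (316,254.5).

```bash
python3 -m inch '[0,0,0,-0.42,-0.88,0,-1,0,0,0,-0.42,-0.88,0,-1]'>/dev/null; python3 -m inch '[0,0,0,-0.42,-0.88,0,-1,0,0,0,-0.42,-0.88,0,-1]'>/dev/null; python3 -m inch '[0,0,0,-0.42,-0.88,-0.2,-1,0,0,0,-0.42,-0.88,-0.2,-1,0,0,0,-0.42,-0.88,-0.2,-1]';python3 - <<'E'
from h import *
A,B=load('w1')[1],load('w2')[1]
print('pin top',tri(A,(140.5,189.3),B,(316,254.5)),plane(A,(140.5,189.3),.037),plane(B,(316,254.5),.037))
go([.4373,-.0378,.10])
E
```

```text
time_s: 42.9
eef_pos: [0.4387, -0.039, 0.1599]
tool_rot: [0.974, 0.228, 0.0, 0.001]
wrist_force: [0.5, 0.2, -2.8]
opening: 0.025
gripper_force: 69.7
pin top (array([ 0.4367, -0.0386,  0.038 ]), np.float64(0.0006208707894850637)) [ 0.4362 -0.0379  0.037 ] [ 0.4365 -0.0388  0.037 ]
go [ 0.4373 -0.0378  0.1   ] turn [ 0.0004  0.0001 -0.    ] shift [-0.0181  0.0155 -0.7493] yaw now 0.4595320842214678 pos [ 0.4387 -0.039   0.1599] t 42.9
```

Pin top is (0.4366, -0.0385, 0.038), which agrees with the given height. The TCP should go to (0.4373, -0.0375).

```bash
python3 -m inch '[0,0,0,-0.018,0.018,-0.3,-1,0,0,0,-0.018,0.018,-0.6,-1,0,0,0,-0.018,0.018,-0.9,-1,0,0,0,-0.018,0.018,-0.9,-1,0,0,0,-0.018,0.018,-0.9,-1]'; python3 -m inch '[0,0,0,0,0,-0.1,-1,0,0,0,0,0,-0.2,-1,0,0,0,0,0,-0.2,-1]'
```

```text
time_s: 43.4
eef_pos: [0.4386, -0.0346, 0.0886]
tool_rot: [0.973, 0.23, 0.0, 0.0]
wrist_force: [0.6, 0.1, -1.7]
opening: 0.0249
gripper_force: 69.4
time_s: 43.7
eef_pos: [0.4373, -0.0345, 0.0715]
tool_rot: [0.973, 0.23, -0.0, -0.0]
wrist_force: [-0.1, -1.3, -2.5]
opening: 0.0253
gripper_force: 69.5
```

```bash
python3 -m inch '[0,0,0,0,-0.035,0,-1,0,0,0,0,-0.035,-0.1,-1,0,0,0,0,-0.035,-0.2,-1,0,0,0,0,-0.035,-0.27,-1,0,0,0,0,-0.035,-0.27,-1]'
```

```text
time_s: 44.2
eef_pos: [0.4374, -0.0374, 0.0498]
tool_rot: [0.973, 0.23, -0.0, -0.0]
wrist_force: [-0.8, 0.1, -2.6]
opening: 0.0247
gripper_force: 69.8
```

```bash
python3 -m inch '[0,0,0,0,0,-0.02,-1,0,0,0,0,0,-0.02,-1,0,0,0,0,0,-0.02,1,0,0,0,0,0,-0.02,1,0,0,0,0,0,-0.02,1,0,0,0,0,0,-0.02,1,0,0,0,0,0,-0.02,1,0,0,0,0,0,0.4,1,0,0,0,0,0,0.8,1,0,0,0,0,0,0.8,1]'; python3 -m inch '[0,0,0,-0.3,-0.2,1,1,0,0,0,-0.3,-0.2,1,1,0,0,0,-0.3,-0.2,1,1,0,0,0,-0.3,-0.2,1,1]'
python3 - <<'E'
from h import *
im,C=snap('z1'); g=cv2.cvtColor(im,cv2.COLOR_BGR2GRAY); print('exp',proj(C,(.4366,-.0385,.076)))
m=(g<45).astype(np.uint8); m[270:]=0
for c in cv2.findContours(m,0,2)[0]:
    if cv2.contourArea(c)>1500:
        rc=cv2.minAreaRect(c); P=np.array([plane(C,p,.076)[:2] for p in cv2.boxPoints(rc)]); e=np.roll(P,-1,0)-P; L=np.linalg.norm(e,axis=1); print(rc,P.mean(0),L[:2])
a=im[0:420,0:560]; t=read_camera('scene')[:,:,::-1]
cv2.imwrite('pics/fin.png',np.hstack([cv2.resize(a,(400,300)),t[150:330,150:390].repeat(1,0) if 0 else cv2.resize(t[150:330,150:390],(400,300))]))
E
python3 -c "import cv2;print(cv2.imread('pics/fin.png').shape)"
```

```text
time_s: 45.2
eef_pos: [0.4408, -0.0385, 0.1185]
tool_rot: [0.973, 0.23, 0.003, 0.002]
wrist_force: [0.2, -0.9, 0.4]
opening: 0.0853
gripper_force: 0.0
time_s: 45.6
eef_pos: [0.4139, -0.0537, 0.1946]
tool_rot: [0.973, 0.229, 0.001, 0.0]
wrist_force: [-0.5, -0.1, -0.4]
opening: 0.0853
gripper_force: 0.0
exp [278.8137 177.4333]
((279.0, 173.0), (122.0, 32.0), 90.0) [ 0.4375 -0.0382] [0.0265 0.1072]
(300, 800, 3)
```

The parked handle reads 107 x 26.5 mm on the plane z 0.076, centred on the pin. TCP minus the grip offset gives its foot at 0.010, so it is fully down. Handing in.

```bash
python3 -m inch '[0,0,0,0,0,0.5,1,0,0,0,0,0,0.5,1,0,0,0,0,0,0.5,1]'; python3 -c "
from h import *
print(r.finish_job())"
```

```text
time_s: 46.0
eef_pos: [0.4138, -0.0533, 0.2339]
tool_rot: [0.973, 0.23, -0.0, -0.0]
wrist_force: [-0.5, 0.1, -0.6]
opening: 0.0858
gripper_force: 0.0
the job is handed in; nothing more can be done
None
```

I handed the job in at about 46 s: switch off, three fuse-links (the only ones on the bench) seated in ways 1–3, switch on, handle parked on the grey stub. Measurements agree at each step; hand-in gave no verdict.

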